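Empty the beaker of graphite stubs into the canister and snap the lid on

TASK

Put the graphite away for the night: tip all four stubs from the white beaker into the round canister screwed to the bench, stand the empty beaker upright on the bench again and let go of it, then set the canister's lid on and press it down until it clicks and sits fully home. Finish while still holding the lid by its knob and pressing it firmly down (about 10 N is right): do not let go. Leave everything else on the bench where it is.

Things in the scene. Friction and masses are not known exactly. Their poses are not given: they have to be found in the camera images.
- cup: White glazed beaker without a handle: straight sides, 88 mm tall, 60 mm outer diameter, 3 mm wall, 4 mm floor, about 0.2 kg; it takes a firm grip (60 N) so as not to swing in the fingers when tipped. Stands upright on the bench with the four stubs inside. Origin: centre of its underside; z points out of the mouth.
- cup_rim (a point): Centre of the beaker's mouth, 88 mm above its origin along its z. The glaze is slippery for graphite: the stubs slide out over the lip once the beaker is tipped 10 to 20 degrees beyond lying level; tipped in a rush they fly several cm.
- canister: Round aluminium canister, open at the top, its 136 mm wide, 3 mm thick flange screwed to the bench: it does not move. Body 110 mm across up to 61 mm, then a cone to the neck, 94 mm across from 65 mm up to the rim at 85 mm (top 4 mm tapered to 91). Mouth 87 mm across, inside 104 mm, floor 5 mm thick. Origin: centre of its underside, at bench height; z up.
- canister_rim (a point): Centre of the canister's mouth, level with its rim, 85 mm above the bench. Six sprung 8 mm balls round the neck, centres 77 mm above the bench, stand 5 mm proud and catch the lid.
- lid: The canister's aluminium snap lid, 112 mm across, about 0.12 kg, lying right way up on the bench. Its skirt goes over the neck and ends in an inner lip 100 mm across; 15 mm deep inside; flat top 19 mm above the skirt's edge; on its middle a straight steel knob 26 mm across, 25 mm tall. Origin: centre of the skirt's lower edge; z up through the knob.
- lid_knob (a point): Centre of the knob's top, 44 mm above the lid's origin. Pushing the lid straight down over the neck (level, centred to 2 mm, any yaw): lid origin at 79 mm height meets the balls, the push rises to about 10 N within 2 mm, then drops sharply (the click, the balls pull the lid down); fully home on the hard rim the origin is 70 mm and the knob's top 114 mm above the bench.
- stub0_center (a point): Middle of a dark grey stub of graphite stick, a cylinder 15 mm across and 20 mm long, 10 g, one of four standing in the beaker at the start.
- stub1_center (a point): Middle of a dark grey stub of graphite stick, a cylinder 15 mm across and 22 mm long, 10 g, one of four standing in the beaker at the start.
- stub2_center (a point): Middle of a dark grey stub of graphite stick, a cylinder 15 mm across and 24 mm long, 10 g, one of four standing in the beaker at the start.
- stub3_center (a point): Middle of a dark grey stub of graphite stick, a cylinder 15 mm across and 21 mm long, 10 g, one of four standing in the beaker at the start.
- tape: Bystander: roll of masking tape, 96 mm across, 25 mm high. Origin under its centre.
- medium: Bystander: amber glass jar with a black cap, 52 mm across, 90 mm tall. Origin under its centre.
- tube: Bystander: lying metal paint tube, 135 mm long along its x, 33 mm high. Origin under its middle.
- knife: Bystander: palette knife, 195 mm long along its x, 17 mm high, lying before the canister. Origin under its middle.
- sharpener: Bystander: brass pencil sharpener block, 40 x 26 x 20 mm. Origin under its centre.
- eraser: Bystander: white eraser, 55 x 24 x 14 mm. Origin under its centre.
Mind the look-alikes: they are no part of the job. Several things have the shape of the cup; the one meant has the colours described above.

How it is judged:
By the outcome, as a careful person would: the job done as asked, in the order asked, and still so for the second after the job is handed in, while the arm keeps its last pose, push and grip.
It also fails if it takes over 72 s, if anything falls off the work surface, if the arm or the gripper's body presses on something with over 40 N, if the wrist force passes 120 N, or if a joint passes its speed limit or range.

ROBOT

A 7-joint arm with a two-finger parallel gripper is mounted at the origin on the work surface. World frame = base frame: x ahead of the robot, y to its left, z up, the work surface at z = 0. Lengths are in m, angles in rad, forces in N, time in s.
With the tool pointing down it reaches from about 0.4 to 0.85 m from the base axis. Payload 10.4 kg.
Tool frame: the origin (TCP) lies at the very end of the fingers, on their centre line; the grasp point (between the pads) lies 19 mm behind it; z points along the fingers, y is the line along which they close (so a half turn about z gives the same grasp; the last joint's range is limited). The gripper opens to 85 mm and grips with 20 to 120 N. Pads are 22 mm wide; open, the fingers measure 114 mm over their backs; the gripper's body (76 mm by 85 mm) begins 54 mm behind the grasp point. The pads swing forward as they close: fully open they stand 13 mm farther back than shut.
Start: joints at [-1.346, 0.332, -0.065, 1.46, 0.022, 1.35, -0.088], TCP at [0.153, 0.606, 0.231] pointing down, gripper open.
Joint ranges: [-2.6, 2.6], [-0.5, 2.12], [-1.47, 1.34], [0.16, 2.42], [-1.27, 4.41], [0.06, 2.06], [-2.6, 2.6]. Speed limits (rad/s): [2.22, 2.22, 2.79, 2.79, 3.14, 3.14, 3.14].

INTERFACE

Orientations are given as a unit quaternion [x, y, z, w].
In Python, from workcell import manip, vision, order gives the robot as it stands. The module is installed in compiled form; this text tells all that it offers.
- The arm moves only by the tool move_arm, never from a script. Its argument "motion" is a list of rows, each a list of 3 entries, a list of its own where there are three numbers: the shift along the tool's x, y, z scaled (see below), then the turn, a rotation vector about the tool's x, y, z scaled (see below), then the opening, from -1 (shut) to 1 (fully open). In form: [[[dx, dy, dz], [wx, wy, wz], hand], ...]. A call has 1 to 12 rows; each row shifts and turns the commanded pose from where the row before left it, along the tool's axes as they then stand; what a row does not reach is not made up. The controller multiplies each number of a shift by 0.75 m and each number of a turn by pi/4 rad. A row lasts 1/10 s, in which the tool goes at most 50 mm and 8.59 degrees, less where a joint would pass 70% of its speed; a pose out of reach is approached as far as the arm can. A call with a number of a shift or a turn outside -1 to 1 is refused whole. A call with a gripper value outside its range is refused whole. The fingers move at their own pace and stop on an object; "newtons" is the grip in N (left out, the last holds). Time passes only in rows, so rows that do not move let the fingers close. It gives the time, the measured TCP pose, the force, the opening and the grip force at its end, in the units of the state.
- manip.get_obs(): the state, without advancing time (a new reading comes with each control period).
- vision.camera(name): name is "scene" or "top" or "wrist"; returns a dict with "pixels" (480x640x3 uint8, red, green, blue), "fx", "fy", "cx", "cy" (pixels), "k1" (the pictures are not rectified: a ray, as slopes to the right and down, at radius r is drawn at 1 + k1 r^2 times it, then the intrinsics apply), "R" (3x3) and "t" (3): a world point X has camera coordinates R X + t. Camera axes: x right, y down, z forward; pixel columns grow to the right and rows downward; lengths in m; the calibration is good to about 2 mm. A picture is of the moment at which its call begins. There is no depth.
- order.hand_in(): hands the job in; it is judged then, once.
The state is a dict: "clock": time; "joint_pos": joint angles; "joint_velocities": joint speeds; "tau": joint torques, N m; "position": TCP position; "ee_rot": TCP orientation; "ft_force": force on the tool from outside, world axes, zero at the start; "torque": the same for the moment, N m; "grip_width": opening from 0.0 (shut) to 1.0 (fully open); "grasp_force": force on a finger pad.
Only numpy, scipy, OpenCV 4.12 (cv2) and the standard library are available. Lean on these libraries where they do the work, as an engineer would, in place of code of your own. Each camera call takes 0.05 s, during which the arm holds its last target. There are 200 camera calls.

## Working session

There is one attempt and no reset: what is moved stays moved. The work goes in short steps, Python scripts to look and compute and a tool call to move; the robot and the scene stay as the last step left them, time stands still between calls to the robot, and variables do not carry over. Pictures are saved under pics/ and viewed, at most 14 in all, crops included, and the job is handed in when it is done.

Besides the shell and the picture viewer there is one more tool, called after "Call:" as name(argument=value, ...), one argument or row to a line, values as JSON. move_arm: Moves the arm, as the interface text tells. Its arguments: {"type":"object","properties":{"motion":{"type":"array"},"newtons":{"type":"number"}},"required":["motion"]}

```bash
mkdir -p pics; cat > h.py <<'E'
import numpy as np, cv2
from workcell import manip, vision, order
from scipy.spatial.transform import Rotation as Ro
def cam(n,save=None):
    c=vision.camera(n)
    if save: cv2.imwrite('pics/'+save,cv2.cvtColor(np.asarray(c['pixels']),cv2.COLOR_RGB2BGR))
    return c
def K(c): return np.array([[c['fx'],0,c['cx']],[0,c['fy'],c['cy']],[0,0,1.]])
def px2w(c,u,v,z):
    p=cv2.undistortPoints(np.array([[[u,v]]],float),K(c),np.array([c['k1'],0,0,0.]))[0,0]
    R=np.array(c['R']);t=np.array(c['t']); d=R.T@np.array([p[0],p[1],1]); o=-R.T@t
    return o+d*(z-o[2])/d[2]
def w2px(c,X):
    return cv2.projectPoints(np.array(X,float).reshape(-1,1,3),cv2.Rodrigues(np.array(c['R'],float))[0],np.array(c['t'],float),K(c),np.array([c['k1'],0,0,0.]))[0][:,0]
E
python3 - <<'E'
from h import *
a=cam('scene','s0.png');b=cam('top','t0.png')
for c in(a,b): print({k:np.round(c[k],3).tolist() for k in c if k!='pixels'}, -np.array(c['R']).T@np.array(c['t']))
print(manip.get_obs())
E
```

```text
{'fx': 434.466, 'fy': 434.466, 'cx': 321.947, 'cy': 232.91, 'k1': -0.03, 'R': [[-0.853, 0.522, 0.013], [0.422, 0.706, -0.569], [-0.306, -0.48, -0.822]], 't': [0.469, -0.216, 1.194]} [0.85695893 0.48067307 0.85209399]
{'fx': 592.679, 'fy': 592.679, 'cx': 321.152, 'cy': 239.329, 'k1': -0.075, 'R': [[0.022, -1.0, -0.001], [-0.986, -0.021, -0.167], [0.167, 0.004, -0.986]], 't': [0.015, 0.578, 1.251]} [0.36026461 0.02234614 1.33011902]
{'clock': 0.1, 'joint_pos': array([-1.34558705,  0.3328288 , -0.06471069,  1.46087253,  0.02158534,
        1.34991497, -0.08847536]), 'joint_velocities': array([ 0.00011622, -0.00096374, -0.00101189, -0.00039151, -0.00082267,
        0.00061193, -0.00098587]), 'tau': array([ 8.45949089e-04, -6.26747775e+01,  4.87168925e-02, -3.92433286e+01,
        1.62236346e-02,  6.84803235e-03, -2.35718414e-05]), 'position': array([0.15320766, 0.60557043, 0.2305757 ]), 'ee_rot': array([ 1.23562483e-01,  9.92336572e-01, -6.61648713e-04, -6.06667819e-05]), 'ft_force': array([ 0.1077271 ,  0.66193471, -0.19289102]), 'torque': array([0.01793385, 0.01283083, 0.02509312]), 'grasp_force': 0.0, 'grip_width': 0.9952373757632008}
```

View pics/s0.png

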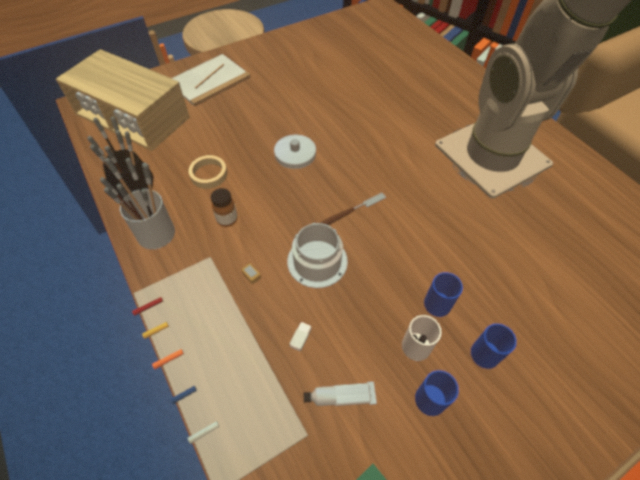

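View pics/t0.png

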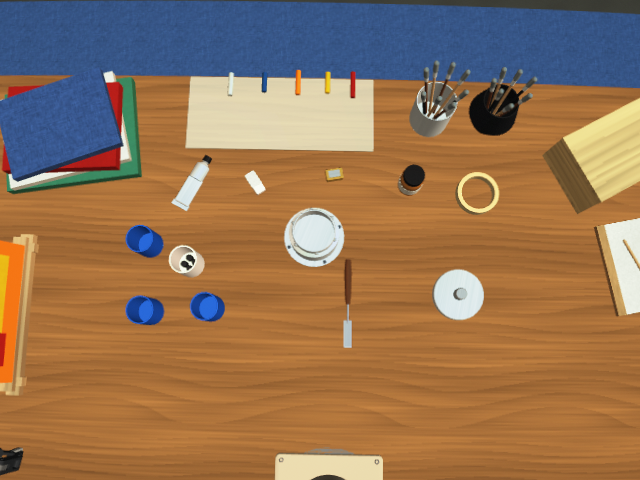

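The scene view shows the white beaker at (422,338) among three blue ones, the canister at (318,252) and the lid at (295,151). In the top view they are at (186,260), (314,236) and (458,293), with the knife at (348,303), between the canister and the robot.

```bash
cat > m.py <<'E'
from h import *
def circ(x,y,z,r,n=60):
    a=np.linspace(0,2*np.pi,n,endpoint=False); return np.c_[x+r*np.cos(a),y+r*np.sin(a),0*a+z]
E
python3 - <<'E'
from m import *
from scipy.optimize import minimize
a=cam('scene');b=cam('top')
init={'cup':(px2w(b,183,259,.088)[:2],[(.088,.030),(.088,.027)]),
 'can':(px2w(b,314,236,.003)[:2],[(.003,.068),(.085,.0435),(.085,.0455)]),
 'lid':(px2w(b,460,293,.044)[:2],[(.019,.056),(.044,.013)])}
tiles=[]
G={}
for n,c in(('s',a),('t',b)):
    g=cv2.GaussianBlur(np.asarray(c['pixels']),(0,0),1.0).astype(np.float32)
    G[n]=(c,np.sqrt(sum(cv2.Sobel(g[:,:,i],cv2.CV_32F,1,0)**2+cv2.Sobel(g[:,:,i],cv2.CV_32F,0,1)**2 for i in range(3))))
for k,(p0,cs) in init.items():
    def f(p,views='st'):
        s=0
        for v in views:
            c,g=G[v]
            for z,r in cs:
                q=w2px(c,circ(p[0],p[1],z,r)).astype(np.float32)
                s-=cv2.remap(g,q[:,:1],q[:,1:],cv2.INTER_LINEAR).mean()
        return s
    def best(v):
        g=[(f((p0[0]+i*.002,p0[1]+j*.002),v),i,j) for i in range(-8,9) for j in range(-8,9)]
        _,i,j=min(g); return minimize(f,(p0[0]+i*.002,p0[1]+j*.002),args=(v,),method='Nelder-Mead',options={'initial_simplex':[(p0[0]+i*.002+d,p0[1]+j*.002+e) for d,e in((0,0),(.002,0),(0,.002))]}).x
    P={v:best(v) for v in('s','t','st')}
    print(k,p0.round(4),{v:x.round(4).tolist() for v,x in P.items()})
    for v in 'st':
        c,_=G[v]; im=cv2.cvtColor(np.asarray(c['pixels']),cv2.COLOR_RGB2BGR)
        u=w2px(c,[[*P['st'],.04]])[0]; x,y=(u-45).astype(int)
        t=cv2.resize(im[y:y+90,x:x+90],(260,260),interpolation=cv2.INTER_CUBIC); s=260/90
        for z,r in cs: cv2.polylines(t,[((w2px(c,circ(*P['st'],z,r))-[x,y]+.5)*s).astype(int)],True,(0,0,255),1)
        tiles.append(t)
cv2.imwrite('pics/fit.png',np.vstack([np.hstack(tiles[0::2]),np.hstack(tiles[1::2])]))
# others
for n,u,v,z in(('knifeA',348,260,.01),('knifeB',348,347,.003),('blue1',207,306,.088),('blue2',140,238,.088),('blue3',140,309,.088),('tube',193,183,.02),('eraser',255,182,.014),('sharp',334,174,.02),('jar',413,172,.09),('tape',478,192,.025)):
    print(n,px2w(b,u,v,z).round(3))
E
```

```text
cup [0.5225 0.32  ] {'s': [0.5167, 0.3185], 't': [0.5228, 0.3251], 'st': [0.5228, 0.3248]}
can [0.5929 0.0444] {'s': [0.5899, 0.0446], 't': [0.5915, 0.0448], 'st': [0.5912, 0.0447]}
lid [ 0.4667 -0.277 ] {'s': [0.4661, -0.2783], 't': [0.4669, -0.2797], 'st': [0.4666, -0.2796]}
knifeA [ 0.539 -0.033  0.01 ]
knifeB [ 0.346 -0.037  0.003]
blue1 [0.424 0.264 0.088]
blue2 [0.566 0.416 0.088]
blue3 [0.414 0.405 0.088]
tube [0.707 0.324 0.02 ]
eraser [0.714 0.183 0.014]
sharp [0.735 0.002 0.02 ]
jar [ 0.723 -0.168  0.09 ]
tape [ 0.699 -0.327  0.025]
```

View pics/fit.png

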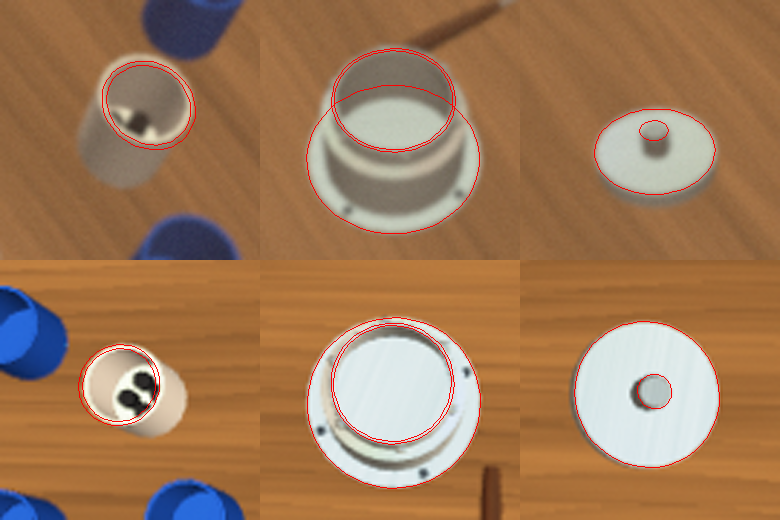

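The fit overlay matches the canister and lid well: canister at (0.591, 0.045), lid at (0.467, -0.280). The beaker overlay is 2-4 mm off, and averaging the two views puts it at about (0.520, 0.320). I'll move up to free space now, which also gives me data on the arm kinematics.

Call:
move_arm(
  motion=[
    [[-0.054,-0.032,-0.01],[0,0,0],1],
    [[-0.054,-0.032,-0.01],[0,0,0],1],
    [[-0.054,-0.032,-0.01],[0,0,0],1],
    [[-0.054,-0.032,-0.01],[0,0,0],1],
    [[-0.054,-0.032,-0.01],[0,0,0],1],
    [[-0.054,-0.032,-0.01],[0,0,0],1],
    [[-0.054,-0.032,-0.01],[0,0,0],1],
    [[-0.054,-0.032,-0.01],[0,0,0],1],
    [[-0.054,-0.032,-0.01],[0,0,0],1],
    [[-0.054,-0.032,-0.01],[0,0,0],1],
    [[-0.054,-0.032,-0.01],[0,0,0],1],
    [[-0.054,-0.032,-0.01],[0,0,0],1],
  ],
)

```text
clock: 1.4
position: [0.5548, 0.206, 0.3217]
ee_rot: [0.123, 0.992, 0.0, 0.0]
ft_force: [0.5, 0.9, 0.3]
grip_width: 1.0
grasp_force: 0.0
```

```bash
cat > log.py <<'E'
from h import *; import json
o=manip.get_obs(); open('log.jsonl','a').write(json.dumps([list(o['joint_pos']),list(o['position']),list(o['ee_rot'])])+'\n')
print(o['clock'],o['joint_pos'].round(3),o['position'].round(4)); print(Ro.from_quat(o['ee_rot']).as_matrix().round(3), o['grip_width'],o['grasp_force'],o['ft_force'].round(1))
E
python3 log.py; python3 - <<'E'
import json
json.loads('1');open('log.jsonl','a').write(json.dumps([[-1.34558705,0.3328288,-0.06471069,1.46087253,0.02158534,1.34991497,-0.08847536],[0.15320766,0.60557043,0.2305757],[.123562483,.992336572,-6.61648713e-04,-6.06667819e-05]])+'\n')
E
```

```text
1.4 [-0.702  0.227  0.33   1.422 -0.073  1.505  0.947] [0.5548 0.206  0.3217]
[[-0.97   0.245  0.   ]
 [ 0.245  0.97   0.   ]
 [-0.     0.    -1.   ]] 0.9996462408705672 0.0 [0.5 0.9 0.3]
```

```bash
python3 - <<'E'
import json,itertools,numpy as np
from scipy.spatial.transform import Rotation as Ro
D=[json.loads(l) for l in open('log.jsonl')]
def f(q,s,off=(0,0)):
    R=Ro.identity()
    for i,a in enumerate(q): R=R*Ro.from_euler('z' if i%2==0 else 'y',s[i]*a)
    return R
res=[]
for s in itertools.product([1,-1],repeat=7):
    if s[1]<0: continue
    E=[]
    # R_meas = Rz(base) F Rz(tool)
    F=[f(q,s) for q,_,_ in D]; M=[Ro.from_quat(r) for *_,r in D]
    best=min((sum((M[i].inv()*Ro.from_euler('z',b*np.pi/2)*F[i]*Ro.from_euler('z',t*np.pi/2)).magnitude() for i in range(len(D))),b,t) for b in range(4) for t in range(4))
    res.append((best,s))
for r in sorted(res)[:6]: print(r)
E
```

```text
((4.3059917001664706e-09, 0, 1), (-1, 1, -1, 1, -1, 1, -1))
((0.1879152417988742, 1, 2), (-1, 1, -1, 1, 1, 1, -1))
((0.7850960480537159, 0, 1), (-1, 1, 1, 1, 1, 1, -1))
((0.7855796393378537, 2, 1), (1, 1, -1, 1, -1, 1, 1))
((0.7882897235364538, 3, 0), (-1, 1, 1, 1, -1, 1, -1))
((0.8271618231486515, 2, 1), (1, 1, -1, 1, 1, 1, 1))
```

```bash
cat > kin.py <<'E'
import json,numpy as np
from scipy.spatial.transform import Rotation as Ro
from scipy.optimize import least_squares
D=[json.loads(l) for l in open('log.jsonl')]
lo=np.array([-2.6,-.5,-1.47,.16,-1.27,.06,-2.6]);hi=np.array([2.6,2.12,1.34,2.42,4.41,2.06,2.6])
def chain(q):
    R=Ro.identity();o=[]
    for i,a in enumerate(q):
        R=R*Ro.from_euler('z' if i%2==0 else 'y',-a if i%2==0 else a);o.append(R.as_matrix())
    return o
def cols(q,full=False):
    o=chain(q);c=[[0,0,1],o[1][:,2],o[3][:,2],o[6][:,2]]
    if full:c+=[o[1][:,0],o[3][:,0],o[5][:,0]]
    return np.array(c).T
def fitL(full=False):
    A=np.vstack([cols(q,full) for q,*_ in D]);b=np.hstack([p for _,p,_ in D])
    x=np.linalg.lstsq(A,b,rcond=None)[0]; return x,np.abs(A@x-b).max()
T=Ro.from_euler('z',np.pi/2).as_matrix()
L,err=fitL()
def fk(q): return cols(q)@L, chain(q)[6]@T
def ik(p,R,q0,n=1,w=.02):
    q0=np.array(q0)
    def f(q):
        P,M=fk(q); return np.r_[(P-p)*20,Ro.from_matrix(M.T@R).as_rotvec()*5,w*(q-q0)]
    s=least_squares(f,np.clip(q0,lo+.01,hi-.01),bounds=(lo,hi)); P,M=fk(s.x)
    return s.x,np.linalg.norm(P-p),Ro.from_matrix(M.T@R).magnitude()
if __name__=='__main__': print(L,err,fitL(True))
E
python3 kin.py
```

```text
[-28.35548006   0.04168469   0.58856207 -28.67581788] 0.050977773135039706 (array([-4.06185683, 28.47120646, -0.92780101,  3.48244518, -1.83901809,
       20.44864895,  1.51020631]), np.float64(8.493206138382448e-15))
```

Call:
move_arm(
  motion=[
    [[0,0,0],[-0.156,0.087,0],1],
    [[0,0,0],[-0.156,0.087,0],1],
    [[0,0,0],[-0.156,0.087,0],1],
  ],
)

```text
clock: 1.7
position: [0.5545, 0.2073, 0.3223]
ee_rot: [0.121, 0.97, 0.197, -0.078]
ft_force: [-0.5, 0.3, -1.0]
grip_width: 0.999
grasp_force: 0.0
```

```bash
python3 log.py; python3 kin.py
```

```text
1.7 [-0.486  0.241  0.355  1.47  -0.508  1.508  1.234] [0.5545 0.2073 0.3223]
[[-0.959  0.265 -0.104]
 [ 0.204  0.893  0.4  ]
 [ 0.199  0.363 -0.91 ]] 0.9990077303284688 0.0 [-0.5  0.3 -1. ]
[0.40358893 0.24431592 0.54590093 0.28116333] 0.05101454846602982 (array([ 0.18592894,  0.60425976,  0.59078712,  0.32478964, -0.11900796,
        0.11380625,  0.00941912]), np.float64(0.05084383421566083))
```

Call:
move_arm(
  motion=[
    [[0,0,0],[-0.156,0.087,0],1],
    [[0,0,0],[-0.156,0.087,0],1],
    [[0,0,0],[-0.156,0.087,0],1],
  ],
)

```text
clock: 2.0
position: [0.5544, 0.2068, 0.3222]
ee_rot: [0.113, 0.905, 0.382, -0.153]
ft_force: [0.6, -0.1, -0.7]
grip_width: 0.997
grasp_force: 0.0
```

```bash
python3 log.py; python3 kin.py
```

```text
2.0 [-0.282  0.344  0.352  1.525 -0.907  1.631  1.497] [0.5544 0.2068 0.3222]
[[-0.928  0.321 -0.191]
 [ 0.087  0.683  0.725]
 [ 0.363  0.656 -0.662]] 0.9966986910332913 0.0 [ 0.6 -0.1 -0.7]
[0.42305329 0.2548213  0.54549046 0.307684  ] 0.050319107545198055 (array([ 0.17302501,  0.62429001,  0.61630851,  0.33188727, -0.12805647,
        0.11169479,  0.03131507]), np.float64(0.050700154925779534))
```

```bash
python3 - <<'E'
from kin import *
import itertools
names={}
def allc(q):
    o=chain(q);c={'z0':[0,0,1],'x0':[1,0,0],'y0':[0,1,0]}
    for i in range(7):
        for j,n in enumerate('xyz'): c[n+str(i+1)]=o[i][:,j]
    return c
C=[allc(q) for q,*_ in D]; b=np.hstack([p for _,p,_ in D])
base=['z0','z3','z5','z7']
def fit(n):
    A=np.array([np.hstack([c[k] for c in C]) for k in n]).T
    x,_,rk,_=np.linalg.lstsq(A,b,rcond=1e-9);return np.abs(A@x-b).max(),x.round(3),n,rk
ex=[k for k in C[0] if k not in base+['z1','z2','z4','z6']]
ex=[k for k in ex if k not in('y2','y4','y6')]+['y2','y4','y6']
r=[fit(base+list(e)) for m in(1,2,3) for e in itertools.combinations(ex,m)]
for t in sorted(r,key=lambda t:t[0])[:12]:print(t)
E
```

```text
(np.float64(2.259785025771066e-09), array([ 0.258,  0.449,  0.49 ,  0.343, -0.   , -0.022, -0.024]), ['z0', 'z3', 'z5', 'z7', 'y5', 'y2', 'y4'], np.int32(7))
(np.float64(2.259785164548944e-09), array([ 0.258,  0.449,  0.49 ,  0.343, -0.022, -0.024, -0.   ]), ['z0', 'z3', 'z5', 'z7', 'y1', 'y4', 'y6'], np.int32(7))
(np.float64(2.25978519230452e-09), array([ 0.258,  0.449,  0.49 ,  0.343, -0.024, -0.022, -0.   ]), ['z0', 'z3', 'z5', 'z7', 'y3', 'y2', 'y6'], np.int32(7))
(np.float64(2.259785386593549e-09), array([ 0.258,  0.449,  0.49 ,  0.343, -0.022, -0.024, -0.   ]), ['z0', 'z3', 'z5', 'z7', 'y2', 'y4', 'y6'], np.int32(7))
(np.float64(2.2597855808825784e-09), array([ 0.258,  0.449,  0.49 ,  0.343, -0.024, -0.   , -0.022]), ['z0', 'z3', 'z5', 'z7', 'y3', 'y5', 'y2'], np.int32(7))
(np.float64(2.259785691904881e-09), array([ 0.258,  0.449,  0.49 ,  0.343, -0.022, -0.024, -0.   ]), ['z0', 'z3', 'z5', 'z7', 'y1', 'y3', 'y6'], np.int32(7))
(np.float64(2.259785747416032e-09), array([ 0.258,  0.449,  0.49 ,  0.343, -0.022, -0.   , -0.024]), ['z0', 'z3', 'z5', 'z7', 'y1', 'y5', 'y4'], np.int32(7))
(np.float64(2.2597857751716077e-09), array([ 0.258,  0.449,  0.49 ,  0.343, -0.022, -0.024, -0.   ]), ['z0', 'z3', 'z5', 'z7', 'y1', 'y3', 'y5'], np.int32(7))
(np.float64(0.0001000868944045219), array([ 0.258,  0.448,  0.493,  0.343, -0.022, -0.003, -0.024]), ['z0', 'z3', 'z5', 'z7', 'y1', 'x3', 'y4'], np.int32(7))
(np.float64(0.00010008689440468843), array([ 0.258,  0.448,  0.493,  0.343, -0.003, -0.024, -0.022]), ['z0', 'z3', 'z5', 'z7', 'x3', 'y3', 'y2'], np.int32(7))
(np.float64(0.00010008689440474394), array([ 0.258,  0.448,  0.493,  0.343, -0.022, -0.003, -0.024]), ['z0', 'z3', 'z5', 'z7', 'y1', 'x3', 'y3'], np.int32(7))
(np.float64(0.0001000868944047717), array([ 0.258,  0.448,  0.493,  0.343, -0.003, -0.022, -0.024]), ['z0', 'z3', 'z5', 'z7', 'x3', 'y2', 'y4'], np.int32(7))
```

```bash
cat >> kin.py <<'E'
def cols(q,full=False):
    o=chain(q);return np.array([[0,0,1],o[2][:,2],o[4][:,2],o[6][:,2],o[1][:,1],o[3][:,1]]).T
L,err=fitL()
def Rpick(phi,e,s):
    h=np.array([np.cos(phi),np.sin(phi),0]);z=np.cos(e)*h-np.sin(e)*np.array([0,0,1]);y=s*np.array([-h[1],h[0],0])
    return np.c_[np.cross(y,z),y,z],h
CUP=np.array([.520,.320,0]);CAN=np.array([.5912,.0447,0]);GH=.055;BACK=.024
def pick(phi,e,s,lift=0):
    R,h=Rpick(phi,e,s);return CUP+[0,0,GH+lift]+R[:,2]*BACK,R
def pour(phi,e,s,tau,lip=(-.018,.108)):
    # tau signed tilt about h; c=horizontal direction mouth goes
    R0,h=Rpick(phi,e,s);r=Ro.from_rotvec(h*tau).as_matrix();R=r@R0
    a=r@[0,0,1];c=np.array([a[0],a[1],0]);c/=np.linalg.norm(c)
    w=r@c if abs(tau)>0 else c
    lipP=CAN+c*lip[0]+[0,0,lip[1]]
    g=lipP-.03*w-(.088-GH)*a
    return g+R[:,2]*BACK,R
E
cat > s.py <<'E'
from kin import *
print(L.round(4),err)
q0=D[-1][0]; d=np.pi/180
def marg(q): return np.min(np.minimum(q-lo,hi-q))
out=[]
for phi in range(75,131,10):
  for e in (25,35,45):
    for s in(1,-1):
      b=max((ik(*pick(phi*d,e*d,s),q0+np.array(k),w=.005) for k in([0]*7,[0,0,-.6,0,0,0,0],[0,0,.5,0,0,0,-2.5],[0,0,-.5,0,0,0,-2.5])),key=lambda t:-1e3*(t[1]+t[2])+marg(t[0]))
      if b[1]>1e-3 or b[2]>5e-3: continue
      for tau in(115,-115):
        for dphi in(-30,0,30):
          q=b[0];
          for t in np.linspace(.25,1,4): q,ep,er=ik(*pour((phi+dphi*t)*d,e*d,s,tau*t*d),q,w=.01)
          if ep<1e-3 and er<5e-3: out.append((min(marg(b[0]),marg(q)),phi,e,s,tau,dphi,b[0].round(2),q.round(2)))
out.sort(key=lambda t:-t[0])
for o in out[:14]:print(round(o[0],2),*o[1:])
E
python3 s.py
```

```text
[ 0.2581  0.4486  0.49    0.3431 -0.0218 -0.0238] 0.00015941100630634253
0.16 125 45 -1 -115 30 [-0.05  0.73 -0.31  1.56 -0.58  1.21  0.61] [ 0.65  1.37 -0.77  1.15 -0.76  1.87  2.44]
0.11 95 45 1 -115 0 [-0.41  0.52  0.18  1.91 -1.16  0.98 -2.49] [ 1.29  1.44 -1.07  1.92 -1.13  0.87 -0.04]
0.1 115 35 -1 -115 30 [ 0.04  0.75 -0.32  1.64 -0.79  1.17  0.69] [ 0.62  1.33 -0.72  1.14 -0.78  1.88  2.5 ]
0.08 95 45 1 -115 30 [-0.41  0.52  0.18  1.91 -1.16  0.98 -2.49] [ 0.74  1.15 -0.55  1.56 -1.19  1.59 -0.32]
0.08 125 25 1 -115 0 [-0.27  0.89  0.12  1.49 -1.05  1.58 -2.22] [ 0.4   1.12 -0.19  1.3  -1.19  1.93 -0.36]
0.06 105 45 1 -115 0 [-0.42  0.59  0.21  1.81 -1.06  1.11 -2.44] [ 1.07  1.24 -0.86  1.81 -1.21  1.18 -0.13]
0.06 115 45 -1 -115 30 [-0.03  0.66 -0.3   1.67 -0.68  1.08  0.57] [ 0.71  1.31 -0.73  1.29 -0.86  1.74  2.54]
0.06 115 45 1 -115 -30 [-0.43  0.65  0.22  1.7  -0.98  1.23 -2.39] [ 1.41  1.6  -1.16  2.03 -1.21  0.66  0.18]
0.05 115 45 -1 115 -30 [-0.03  0.66 -0.3   1.67 -0.68  1.08  0.57] [ 0.74  1.54 -1.09  1.09 -0.42  2.01 -1.57]
0.05 125 35 -1 115 -30 [ 0.01  0.82 -0.33  1.52 -0.67  1.3   0.69] [ 0.74  1.52 -1.09  1.09 -0.38  2.01 -1.61]
0.05 115 25 -1 -115 30 [ 0.09  0.85 -0.33  1.61 -0.88  1.27  0.78] [ 0.53  1.35 -0.7   1.   -0.7   2.01  2.48]
0.05 125 35 -1 -115 30 [ 0.01  0.82 -0.33  1.52 -0.67  1.3   0.69] [ 0.55  1.4  -0.77  1.01 -0.69  2.01  2.41]
0.04 105 45 1 -115 30 [-0.42  0.59  0.21  1.81 -1.06  1.11 -2.44] [ 0.54  1.14 -0.35  1.44 -1.23  1.81 -0.37]
0.04 105 35 1 -115 30 [-0.31  0.66  0.14  1.79 -1.18  1.21 -2.31] [ 0.38  1.14 -0.18  1.3  -1.23  1.98 -0.38]
```

```bash
cat > s2.py <<'E'
from kin import *
q0=np.array(D[-2][0]); d=np.pi/180
def marg(q): return np.min(np.minimum(q-lo,hi-q))
out=[]
for phi in (-25,-10,0,10):
  for e in (40,48,56):
    for s in(1,-1):
      c=[ik(*pick(phi*d,e*d,s),k,w=.005) for k in([-.5,.6,0,1.5,.5,1,0],[-.5,.6,0,1.5,.5,1,1.5],[-.5,.6,0,1.5,.5,1,-1.5])]
      c=[t for t in c if t[1]<1e-3 and t[2]<5e-3]
      if not c: continue
      b=max(c,key=lambda t:marg(t[0]))
      for tau in(115,-115):
        for pf in(-120,-100,-80,-60,-40):
          q=b[0];mm=marg(q)
          for t in np.linspace(.2,1,5): q,ep,er=ik(*pour((phi+(pf-phi)*min(1,2*t))*d,e*d,s,tau*max(0,2*t-1)*d+1e-3,(-.018,.108+.1*(t<1))),q,w=.02);mm=min(mm,marg(q))
          if ep<1e-3 and er<5e-3: out.append((mm,phi,e,s,tau,pf,b[0].round(2),q.round(2)))
out.sort(key=lambda t:-t[0])
for o in out[:14]:print(round(o[0],2),*o[1:])
E
python3 s2.py
```

```text
0.15 -25 40 1 -115 -40 [-0.89  0.52 -0.17  1.97  1.22  1.05 -0.78] [-0.76  1.    0.14  1.7   1.23  1.91  0.82]
0.15 -10 40 1 -115 -40 [-0.85  0.43 -0.18  2.12  1.45  0.87 -0.78] [-0.76  1.    0.14  1.7   1.23  1.91  0.82]
0.08 0 40 1 -115 -40 [-0.66  0.39 -0.33  2.2   1.66  0.79 -0.78] [-0.67  0.99  0.04  1.7   1.29  1.98  0.8 ]
0.05 0 48 1 -115 -40 [-0.72  0.34 -0.2   2.15  1.39  0.63 -0.5 ] [-0.72  1.07  0.15  1.58  1.17  2.01  0.84]
0.05 -10 48 1 -115 -40 [-0.76  0.39 -0.22  2.08  1.26  0.77 -0.54] [-0.72  1.07  0.14  1.58  1.18  2.01  0.83]
0.05 -25 48 1 -115 -40 [-0.8   0.47 -0.22  1.95  1.09  0.97 -0.62] [-0.71  1.07  0.14  1.58  1.18  2.01  0.83]
0.02 10 48 1 -115 -40 [-0.59  0.31 -0.28  2.21  1.56  0.5  -0.48] [-0.68  1.06  0.1   1.58  1.21  2.04  0.83]
0.01 -25 40 -1 115 -120 [-0.89  0.52 -0.18  1.97  1.22  1.05  2.36] [-0.92  1.16  0.46  1.49  1.03  1.78  0.34]
0.0 10 40 1 -115 -40 [-0.39  0.38 -0.54  2.26  1.9   0.71 -0.77] [-0.56  1.   -0.1   1.69  1.37  2.06  0.79]
0.0 -25 40 1 115 -120 [-0.89  0.52 -0.17  1.97  1.22  1.05 -0.78] [-1.2   1.4   0.91  1.51  0.65  1.51 -2.6 ]
0.0 10 40 1 -115 -60 [-0.39  0.38 -0.54  2.26  1.9   0.71 -0.77] [-0.74  1.12  0.24  1.44  0.99  2.06  0.98]
0.0 -10 40 1 115 -120 [-0.85  0.43 -0.18  2.12  1.45  0.87 -0.78] [-1.2   1.4   0.91  1.51  0.65  1.51 -2.6 ]
0.0 10 40 1 115 -100 [-0.39  0.38 -0.54  2.26  1.9   0.71 -0.77] [-1.52  1.64  1.16  1.78  0.47  1.02 -2.6 ]
0.0 -25 56 -1 -115 -40 [-1.87  0.94  1.27  1.98 -0.53  0.65 -2.47] [-1.21  1.49  0.97  1.5   0.53  1.64 -1.93]
```

```bash
cat >> kin.py <<'E'
def jac(q):
    P,M=fk(q);J=np.zeros((6,7));h=1e-6
    for i in range(7):
        k=np.array(q,float);k[i]+=h;p,m=fk(k);J[:3,i]=(p-P)/h;J[3:,i]=Ro.from_matrix(m@M.T).as_rotvec()/h
    return J
def track(q,p1,R1,n=40,N=None,gain=0):
    q=np.array(q,float);p0,R0=fk(q);rv=Ro.from_matrix(R1@R0.T).as_rotvec();mn=9;tr=[q]
    for i in range(1,n+1):
        pt=p0+(p1-p0)*i/n;Rt=Ro.from_rotvec(rv*i/n).as_matrix()@R0
        for _ in range(2):
            P,M=fk(q);J=jac(q);Ji=np.linalg.pinv(J,rcond=1e-3)
            dq=Ji@np.r_[pt-P,Ro.from_matrix(Rt@M.T).as_rotvec()]
            if N is not None:dq+=(np.eye(7)-Ji@J)@(N-q)*gain
            q=q+dq
        tr.append(q)
    return np.array(tr)
E
python3 - <<'E'
from kin import *
Q=[np.array(D[i][0]) for i in(1,0,2,3)]
for a,b in zip(Q,Q[1:]):
    t=track(a,*fk(b));print('act',b.round(3),'\npinv',t[-1].round(3))
    # nullspace comp of diff
    n=np.linalg.svd(jac(b))[2][-1];print('null',n.round(2),(b-t[-1])@n)
E
```

```text
act [-0.702  0.227  0.33   1.422 -0.073  1.505  0.947] 
pinv [-0.703  0.227  0.331  1.422 -0.073  1.505  0.948]
null [-0.61  0.02  0.76  0.03 -0.17 -0.    0.14] -0.0015088679433379315
act [-0.486  0.241  0.355  1.47  -0.508  1.508  1.234] 
pinv [-0.486  0.241  0.356  1.47  -0.508  1.508  1.234]
null [ 0.61 -0.03 -0.76 -0.03  0.17 -0.06 -0.13] 0.0002493151379076011
act [-0.282  0.344  0.352  1.525 -0.907  1.631  1.497] 
pinv [-0.28   0.344  0.349  1.525 -0.906  1.631  1.496]
null [-0.59  0.06  0.76  0.03 -0.21  0.14  0.14] 0.0041759790449383905
```

```bash
cat > plan.py <<'E'
from kin import *
d=np.pi/180
GH=.058
def pick(phi,e,s,back=0,lift=0):
    R,h=Rpick(phi,e,s);return CUP+[0,0,GH+lift]+R[:,2]*(BACK-back),R
def pour(phi,e,s,side,beta,tau,lip=(-.018,.112)):
    R0,h=Rpick(phi,e,s);l=side*np.array([-h[1],h[0],0]);c=np.cos(beta)*l+np.sin(beta)*h
    k=np.cross([0,0,1],c);r=Ro.from_rotvec(k*tau).as_matrix();R=r@R0
    a=r@[0,0,1];w=r@c
    g=CAN+c*lip[0]+[0,0,lip[1]]-.03*w-(.088-GH)*a
    return g+R[:,2]*BACK,R
def minz(p,R):
    g=p-R[:,2]*BACK
    b=[g+R@[x*.043,y*.043,z] for x in(-1,1) for y in(-1,1) for z in(-.050,-.2)]+[p+R@[x*.011,y*.045,0] for x in(-1,1) for y in(-1,1)]
    return min(v[2] for v in b)
def marg(t): return np.min(np.minimum(t-lo,hi-t))
def plan(q,phi,e,s,pf,side,beta,n=8,tau=115*d,full=False):
    T=[]; m=9
    for tgt in (pick(phi,e,s,.12),pick(phi,e,s),pick(phi,e,s,0,.15)):
        t=track(q,*tgt,n=n);q=t[-1];T.append(t);m=min(m,marg(t))
        if m<.03: return m,T
    u0=pour(pf,e,s,side,beta,0,(-.018,.2));
    seq=[u0]+[pour(pf,e,s,side,beta,a*tau,(-.018,.2+(.112-.2)*max(0,a*2-1))) for a in(.33,.66,1)]
    for tgt in seq:
        t=track(q,*tgt,n=n);q=t[-1];T.append(t);m=min(m,marg(t))
        if m<.03: return m,T
    return m,T
E
cat > s3.py <<'E'
from plan import *
from multiprocessing import Pool
Q=np.array(D[-1][0])
def job(a):
    phi,e,s=a;o=[]
    for side in(1,-1):
        for beta in(0,30,55):
            for dp in(-75,-50,-25,0,25,50):
                m,T=plan(Q,phi*d,e*d,s,(phi+dp)*d,side,beta*d,n=5)
                if m>.06:
                    z=minz(*fk(T[-1][-1]))
                    if z>.088:o.append((m,phi,e,s,side,beta,dp,round(z,3),T[-1][-1].round(2)))
    return o
if __name__=='__main__':
    A=[(p,e,s) for p in(80,95,110,125) for e in(30,42,55) for s in(1,-1)]+[(p,55,s) for p in(5,25,45,65) for s in(1,-1)]
    with Pool() as P: o=sum(P.map(job,A,chunksize=1),[])
    o.sort(key=lambda t:-t[0]);print(len(o))
    for x in o[:25]:print(round(x[0],2),*x[1:])
E
export OMP_NUM_THREADS=1; time timeout 550 python3 s3.py
```

```text
35
0.36 125 55 -1 1 55 -75 0.097 [-1.17  0.94  0.68  1.77  0.83  1.37 -1.37]
0.34 110 55 -1 1 55 -50 0.097 [-1.25  0.9   0.72  1.9   0.96  1.22 -1.45]
0.29 110 55 -1 -1 55 25 0.097 [-1.06  1.2   0.88  1.4   0.43  1.63 -0.02]
0.29 125 55 -1 1 55 -50 0.097 [-1.38  0.87  0.8   2.1   1.2   1.   -1.63]
0.29 110 55 -1 1 55 -75 0.097 [-0.97  0.97  0.53  1.56  0.76  1.64 -1.34]
0.27 125 55 -1 -1 55 0 0.097 [-0.97  1.26  0.88  1.27  0.35  1.79  0.01]
0.26 95 55 -1 1 55 -50 0.097 [-1.07  0.93  0.59  1.7   0.83  1.48 -1.37]
0.26 95 55 -1 1 55 -25 0.097 [-1.3   0.85  0.73  2.03  1.14  1.11 -1.57]
0.24 95 55 -1 -1 55 50 0.097 [-1.15  1.15  0.87  1.54  0.52  1.47 -0.06]
0.21 125 55 -1 -1 55 25 0.097 [-1.21  1.14  0.9   1.6   0.55  1.38 -0.07]
0.19 80 55 -1 1 55 -50 0.097 [-0.88  0.97  0.45  1.49  0.76  1.74 -1.36]
0.19 80 55 -1 1 55 -25 0.097 [-1.16  0.89  0.64  1.84  0.94  1.33 -1.43]
0.19 80 55 -1 1 55 0 0.097 [-1.29  0.77  0.7   2.15  1.39  1.06 -1.73]
0.19 80 55 -1 -1 55 50 0.097 [-1.01  1.21  0.85  1.33  0.41  1.72 -0.02]
0.19 110 55 -1 1 55 -25 0.097 [-1.33  0.78  0.74  2.21  1.5   0.99 -1.82]
0.18 95 55 -1 -1 55 25 0.097 [-0.91  1.26  0.85  1.21  0.34  1.88 -0.01]
0.17 110 55 -1 -1 55 50 0.097 [-1.28  1.07  0.88  1.74  0.68  1.24 -0.15]
0.17 125 42 -1 -1 55 0 0.108 [-0.91  1.2   0.91  1.21  0.19  1.82  0.03]
0.14 95 55 -1 1 55 -75 0.097 [-0.75  1.01  0.36  1.35  0.72  1.92 -1.37]
0.14 65 55 -1 1 55 -25 0.097 [-0.99  0.93  0.52  1.63  0.82  1.58 -1.37]
0.14 65 55 -1 1 55 0 0.097 [-1.23  0.84  0.66  1.97  1.09  1.2  -1.52]
0.14 65 55 -1 1 55 25 0.097 [-1.23  0.69  0.63  2.26  1.68  1.07 -1.89]
0.14 25 55 1 -1 55 -50 0.097 [ 0.36  0.89 -0.1   1.51 -1.1   1.78  1.43]
0.13 125 42 -1 1 55 -50 0.108 [-1.2   0.54  0.62  2.19  1.42  0.99 -1.61]
0.13 125 55 -1 -1 55 50 0.097 [-1.38  0.99  0.87  1.94  0.93  1.04 -0.33]
real	1m18.363s
user	4m29.708s
sys	0m0.222s
```

```bash
cat > gen.py <<'E'
from plan import *
from h import manip
V=.65*np.array([2.22,2.22,2.79,2.79,3.14,3.14,3.14])
def gen(p1,R1,slow=1.0,hand=1,q=None,p0=None,R0=None,profile=True):
    if q is None:
        o=manip.get_obs();q=o['joint_pos'];p0=o['position'];R0=Ro.from_quat(o['ee_rot']).as_matrix()
    rv=Ro.from_matrix(R1@R0.T).as_rotvec();D_=np.linalg.norm(p1-p0);A=np.linalg.norm(rv)
    t=track(q,p1,R1,n=30);sp=np.abs(np.diff(t,axis=0)).max(0)*30
    n=int(np.ceil(slow*max(D_/.046,A/.138,(sp/V/.1).max(),1)))
    # small end-row only matters for direct rows; rounded with feedback
    p,R=np.array(p0),np.array(R0);rows=[]
    for i in range(1,n+1):
        pt=p0+(p1-p0)*i/n;Rt=Ro.from_rotvec(rv*i/n).as_matrix()@R0
        a=np.round(R.T@(pt-p)/.75,3);b=np.round(Ro.from_matrix(R.T@Rt).as_rotvec()/(np.pi/4),3)
        p=p+R@a*.75;R=R@Ro.from_rotvec(b*np.pi/4).as_matrix()
        rows.append([a.tolist(),b.tolist(),hand])
    print(n,'rows; margin',marg(t).round(2),'end q',t[-1].round(2));
    import json;print(json.dumps(rows).replace('-0.0,','0,').replace('-0.0]','0]').replace('0.0,','0,').replace('0.0]','0]'))
    return t[-1],p,R
E
python3 - <<'E'
from gen import *
a=gen(*pick(110*d,55*d,-1,.12))
print(pick(110*d,55*d,-1,.12)[0],pick(110*d,55*d,-1)[0])
m,T=plan(manip.get_obs()['joint_pos'],110*d,55*d,-1,60*d,1,55*d);print(m,[len(t) for t in T])
E
```

```text
8 rows; margin 0.36 end q [-0.54  0.46  0.42  1.69 -0.82  1.3   0.54]
[[[-0.008, -0.014, 0.028], [0.029, -0.029, 0.158], 1], [[-0.009, -0.013, 0.029], [0.028, -0.028, 0.158], 1], [[-0.009, -0.01, 0.03], [0.029, -0.029, 0.157], 1], [[-0.011, -0.009, 0.029], [0.029, -0.028, 0.158], 1], [[-0.01, -0.007, 0.031], [0.028, -0.029, 0.158], 1], [[-0.011, -0.004, 0.03], [0.029, -0.029, 0.158], 1], [[-0.01, -0.003, 0.031], [0.029, -0.028, 0.157], 1], [[-0.01, -0.001, 0.031], [0.028, -0.029, 0.158], 1]]
[0.53883277 0.26825739 0.1366386 ] [0.51529181 0.33293565 0.03834035]
0.34269333886638187 [9, 9, 9, 9, 9, 9, 9]
```

Call:
move_arm(
  motion=[
    [[-0.008,-0.014,0.028],[0.029,-0.029,0.158],1],
    [[-0.009,-0.013,0.029],[0.028,-0.028,0.158],1],
    [[-0.009,-0.01,0.03],[0.029,-0.029,0.157],1],
    [[-0.011,-0.009,0.029],[0.029,-0.028,0.158],1],
    [[-0.01,-0.007,0.031],[0.028,-0.029,0.158],1],
    [[-0.011,-0.004,0.03],[0.029,-0.029,0.158],1],
    [[-0.01,-0.003,0.031],[0.029,-0.028,0.157],1],
    [[-0.01,-0.001,0.031],[0.028,-0.029,0.158],1],
    [[0,0,0],[0,0,0],1],
  ],
)

```text
clock: 2.9
position: [0.5357, 0.2696, 0.1327]
ee_rot: [0.547, 0.782, 0.167, -0.247]
ft_force: [-0.4, 0.5, -0.2]
grip_width: 0.998
grasp_force: 0.0
```

```bash
python3 log.py; python3 - <<'E'
from m import *
from kin import CUP
c=cam('wrist');im=cv2.cvtColor(np.asarray(c['pixels']),cv2.COLOR_RGB2BGR)
s=cam('scene');im2=cv2.cvtColor(np.asarray(s['pixels']),cv2.COLOR_RGB2BGR)
for cc,i in((c,im),(s,im2)):
  for z,r in((.088,.03),(.088,.027),(0,.03)):
    cv2.polylines(i,[w2px(cc,circ(CUP[0],CUP[1],z,r)).astype(int)],True,(0,0,255),1)
x=cv2.resize(im2[200:440,320:560],(480,480))
cv2.imwrite('pics/w1.png',cv2.resize(np.hstack([im,x]),(800,343)))
E
```

```text
2.9 [-0.547  0.458  0.417  1.692 -0.81   1.295  0.534] [0.5357 0.2696 0.1327]
[[-0.279  0.938 -0.203]
 [ 0.773  0.345  0.532]
 [ 0.569 -0.009 -0.822]] 0.9981933393481156 0.0 [-0.4  0.5 -0.2]
```

View pics/w1.png

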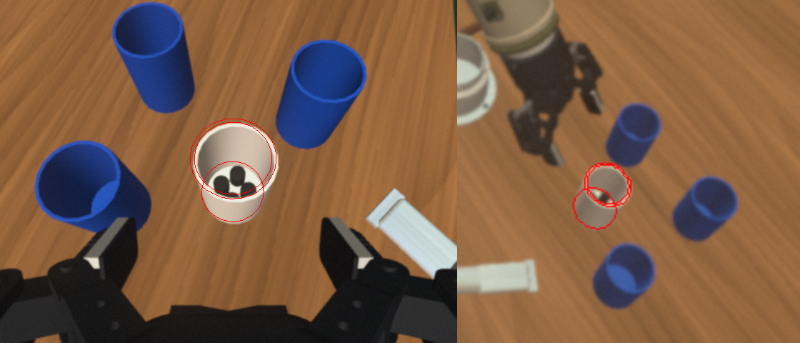

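The wrist view shows the beaker rim at (236,160), between the fingers and matching the overlay to about 2 mm, with no other cup in the path. I'll advance and grip.

```bash
python3 - <<'E'
from gen import *
gen(*pick(110*d,55*d,-1),slow=1.5)
E
```

```text
4 rows; margin 0.35 end q [-0.6   0.56  0.34  1.77 -0.92  1.1   0.6 ]
[[[0, 0, 0.04], [-0.001, 0.002, 0.001], 1], [[0.001, 0.001, 0.04], [-0.001, 0.001, 0.001], 1], [[0, 0, 0.039], [-0.001, 0.002, 0.001], 1], [[0.001, 0.001, 0.04], [-0.001, 0.002, 0.001], 1]]
```

Call:
move_arm(
  motion=[
    [[0,0,0.04],[-0.001,0.002,0.001],1],
    [[0.001,0.001,0.04],[-0.001,0.001,0.001],1],
    [[0,0,0.039],[-0.001,0.002,0.001],1],
    [[0.001,0.001,0.04],[-0.001,0.002,0.001],1],
    [[0,0,0],[0,0,0],1],
    [[0,0,0],[0,0,0],-1],
    [[0,0,0],[0,0,0],-1],
    [[0,0,0],[0,0,0],-1],
    [[0,0,0],[0,0,0],-1],
    [[0,0,0],[0,0,0],-1],
    [[0,0,0],[0,0,0],-1],
  ],
  newtons=70,
)

```text
clock: 4.1
position: [0.5178, 0.332, 0.0408]
ee_rot: [0.549, 0.78, 0.174, -0.245]
ft_force: [0.4, -3.3, 7.2]
grip_width: 0.69
grasp_force: 75.0
```

```bash
python3 log.py; python3 - <<'E'
from gen import *
p,R=pick(110*d,55*d,-1,0,.15); print(p-[0,0,.15])
o=manip.get_obs();R=Ro.from_quat(o['ee_rot']).as_matrix()
a=gen(o['position']+np.array([0,0,.15]),R,1.3,-1)
print(pour(60*d,55*d,-1,1,55*d,0,(-.018,.2)))
gen(*pour(60*d,55*d,-1,1,55*d,0,(-.018,.2)),slow=1.3,hand=-1,q=a[0],p0=a[1],R0=a[2])
E
```

```text
4.1 [-0.596  0.561  0.344  1.763 -0.921  1.104  0.593] [0.5178 0.332  0.0408]
[[-0.278  0.941 -0.192]
 [ 0.771  0.337  0.54 ]
 [ 0.573  0.002 -0.819]] 0.6899786137312666 75.0386643782258 [ 0.4 -3.3  7.2]
[0.51529181 0.33293565 0.03834035]
5 rows; margin 0.35 end q [-0.65  0.37  0.4   1.67 -0.79  1.29  0.37]
[[[0.023, 0, -0.033], [0, 0, 0], -1], [[0.023, 0, -0.033], [0, 0, 0], -1], [[0.023, 0, -0.032], [0, 0, 0], -1], [[0.023, 0, -0.033], [0, 0, 0], -1], [[0.023, 0, -0.033], [0, 0, 0], -1]]
(array([0.60226639, 0.00880422, 0.15034035]), array([[ 0.40957602,  0.8660254 ,  0.28678822],
       [ 0.70940648, -0.5       ,  0.49673176],
       [ 0.57357644,  0.        , -0.81915204]]))
10 rows; margin 0.34 end q [-0.36  0.29  0.67  1.91 -0.93  1.06  0.26]
[[[-0.039, -0.004, -0.021], [-0.063, 0, 0.091], -1], [[-0.04, 0, -0.021], [-0.063, 0, 0.09], -1], [[-0.04, 0.004, -0.021], [-0.063, 0, 0.091], -1], [[-0.039, 0.008, -0.021], [-0.064, 0, 0.091], -1], [[-0.038, 0.011, -0.02], [-0.063, 0, 0.09], -1], [[-0.037, 0.015, -0.02], [-0.063, -0.001, 0.091], -1], [[-0.037, 0.019, -0.019], [-0.063, 0, 0.091], -1], [[-0.034, 0.022, -0.017], [-0.063, 0, 0.09], -1], [[-0.034, 0.025, -0.017], [-0.063, 0, 0.091], -1], [[-0.031, 0.029, -0.015], [-0.064, 0, 0.091], -1]]
```

Call:
move_arm(
  motion=[
    [[0.023,0,-0.033],[0,0,0],-1],
    [[0.023,0,-0.033],[0,0,0],-1],
    [[0.023,0,-0.032],[0,0,0],-1],
    [[0.023,0,-0.033],[0,0,0],-1],
    [[0.023,0,-0.033],[0,0,0],-1],
    [[0,0,0],[0,0,0],-1],
  ],
)

```text
clock: 4.7
position: [0.5183, 0.3329, 0.1941]
ee_rot: [0.548, 0.781, 0.176, -0.244]
ft_force: [0.9, 1.0, -2.5]
grip_width: 0.69
grasp_force: 76.2
```

Call:
move_arm(
  motion=[
    [[-0.039,-0.004,-0.021],[-0.063,0,0.091],-1],
    [[-0.04,0,-0.021],[-0.063,0,0.09],-1],
    [[-0.04,0.004,-0.021],[-0.063,0,0.091],-1],
    [[-0.039,0.008,-0.021],[-0.064,0,0.091],-1],
    [[-0.038,0.011,-0.02],[-0.063,0,0.09],-1],
    [[-0.037,0.015,-0.02],[-0.063,-0.001,0.091],-1],
    [[-0.037,0.019,-0.019],[-0.063,0,0.091],-1],
    [[-0.034,0.022,-0.017],[-0.063,0,0.09],-1],
    [[-0.034,0.025,-0.017],[-0.063,0,0.091],-1],
    [[-0.031,0.029,-0.015],[-0.064,0,0.091],-1],
    [[0,0,0],[0,0,0],-1],
  ],
)

```text
clock: 5.8
position: [0.6016, 0.0041, 0.1473]
ee_rot: [0.829, 0.473, 0.259, -0.149]
ft_force: [1.2, -0.3, -2.3]
grip_width: 0.692
grasp_force: 76.3
```

```bash
python3 log.py; python3 - <<'E'
from gen import *
q=p=R=None
for tau,lz in((40,.2),(80,.165)):
    P=pour(60*d,55*d,-1,1,55*d,tau*d,(-.018,lz)); print(tau,P[0].round(3),minz(*P))
    q,p,R=gen(*P,slow=1.4,hand=-1,q=q,p0=p,R0=R)
E
```

```text
5.8 [-0.355  0.297  0.674  1.911 -0.927  1.053  0.258] [0.6016 0.0041 0.1473]
[[ 0.419  0.861  0.289]
 [ 0.707 -0.509  0.491]
 [ 0.57  -0.002 -0.822]] 0.6922533772719597 76.32195230573416 [ 1.2 -0.3 -2.3]
40 [ 0.605 -0.019  0.174] 0.15731415570473692
9 rows; margin 0.34 end q [-0.86  0.1   0.75  1.95  0.16  0.79 -0.62]
[[[0, 0.002, -0.005], [-0.046, -0.08, -0.034], -1], [[0, 0.002, -0.004], [-0.046, -0.08, -0.034], -1], [[-0.001, 0.003, -0.005], [-0.047, -0.08, -0.033], -1], [[-0.001, 0.002, -0.004], [-0.046, -0.08, -0.034], -1], [[-0.001, 0.003, -0.005], [-0.046, -0.08, -0.034], -1], [[-0.002, 0.003, -0.004], [-0.046, -0.08, -0.034], -1], [[-0.002, 0.003, -0.004], [-0.047, -0.08, -0.034], -1], [[-0.002, 0.003, -0.003], [-0.046, -0.079, -0.034], -1], [[-0.003, 0.003, -0.004], [-0.046, -0.08, -0.033], -1]]
80 [ 0.605 -0.025  0.175] 0.14322374302238958
8 rows; margin 0.44 end q [-1.16  0.37  0.75  1.98  0.82  1.   -1.23]
[[[-0.001, 0, 0], [-0.052, -0.091, -0.037], -1], [[-0.001, 0.001, 0], [-0.052, -0.091, -0.036], -1], [[0, 0, 0], [-0.053, -0.091, -0.037], -1], [[-0.001, 0.001, 0.001], [-0.052, -0.091, -0.036], -1], [[-0.001, 0, 0], [-0.052, -0.091, -0.037], -1], [[-0.001, 0, 0.001], [-0.052, -0.091, -0.037], -1], [[-0.001, 0, 0], [-0.053, -0.091, -0.036], -1], [[0, 0.001, 0.001], [-0.052, -0.091, -0.037], -1]]
```

Call:
move_arm(
  motion=[
    [[0,0.002,-0.005],[-0.046,-0.08,-0.034],-1],
    [[0,0.002,-0.004],[-0.046,-0.08,-0.034],-1],
    [[-0.001,0.003,-0.005],[-0.047,-0.08,-0.033],-1],
    [[-0.001,0.002,-0.004],[-0.046,-0.08,-0.034],-1],
    [[-0.001,0.003,-0.005],[-0.046,-0.08,-0.034],-1],
    [[-0.002,0.003,-0.004],[-0.046,-0.08,-0.034],-1],
    [[-0.002,0.003,-0.004],[-0.047,-0.08,-0.034],-1],
    [[-0.002,0.003,-0.003],[-0.046,-0.079,-0.034],-1],
    [[-0.003,0.003,-0.004],[-0.046,-0.08,-0.033],-1],
  ],
)

```text
clock: 6.7
position: [0.6046, -0.0128, 0.1752]
ee_rot: [0.817, 0.545, 0.108, 0.154]
ft_force: [-0.4, -0.5, -2.4]
grip_width: 0.69
grasp_force: 76.3
```

Call:
move_arm(
  motion=[
    [[-0.001,0,0],[-0.052,-0.091,-0.037],-1],
    [[-0.001,0.001,0],[-0.052,-0.091,-0.036],-1],
    [[0,0,0],[-0.053,-0.091,-0.037],-1],
    [[-0.001,0.001,0.001],[-0.052,-0.091,-0.036],-1],
    [[-0.001,0,0],[-0.052,-0.091,-0.037],-1],
    [[-0.001,0,0.001],[-0.052,-0.091,-0.037],-1],
    [[-0.001,0,0],[-0.053,-0.091,-0.036],-1],
    [[0,0.001,0.001],[-0.052,-0.091,-0.037],-1],
    [[0,0,0],[0,0,0],-1],
  ],
)

```text
clock: 7.6
position: [0.6051, -0.0161, 0.1735]
ee_rot: [0.71, 0.546, -0.057, 0.44]
ft_force: [-0.6, 1.1, -3.4]
grip_width: 0.693
grasp_force: 76.4
```

```bash
python3 log.py; python3 - <<'E'
from gen import *
q=p=R=None
for tau,lz in((90,.125),(116,.112)):
    P=pour(60*d,55*d,-1,1,55*d,tau*d,(-.02,lz)); print(tau,P[0].round(3),minz(*P))
    q,p,R=gen(*P,slow=1.5 if tau==90 else 3.5,hand=-1,q=q,p0=p,R0=R)
import h,cv2
a=h.cam('scene')['pixels'];b=h.cam('top')['pixels']
u=cv2.resize(a[150:350,220:420],(400,400));v=cv2.resize(b[150:320,230:400],(400,400))
cv2.imwrite('pics/p1.png',cv2.cvtColor(np.hstack([u,v]),cv2.COLOR_RGB2BGR))
E
```

```text
7.6 [-1.163  0.369  0.739  1.978  0.83   1.005 -1.232] [ 0.6051 -0.0161  0.1735]
[[ 0.396  0.826  0.4  ]
 [ 0.726 -0.015 -0.688]
 [-0.562  0.563 -0.606]] 0.6928761225435199 76.41037154942751 [-0.6  1.1 -3.4]
90 [ 0.605 -0.024  0.144] 0.11053163812648086
3 rows; margin 0.44 end q [-1.18  0.56  0.73  1.98  0.88  1.02 -1.35]
[[[0.005, -0.007, 0.01], [-0.031, -0.064, -0.02], -1], [[0.005, -0.008, 0.01], [-0.032, -0.065, -0.02], -1], [[0.007, -0.008, 0.01], [-0.031, -0.064, -0.021], -1]]
116 [ 0.604 -0.011  0.151] 0.0963622270047026
12 rows; margin 0.44 end q [-1.25  0.91  0.72  1.9   0.96  1.23 -1.45]
[[[0, 0, -0.002], [-0.023, -0.039, -0.016], -1], [[0.001, 0.001, -0.001], [-0.022, -0.04, -0.016], -1], [[0, 0, -0.002], [-0.023, -0.039, -0.015], -1], [[0, 0.001, -0.001], [-0.023, -0.04, -0.016], -1], [[0, 0.001, -0.002], [-0.022, -0.039, -0.016], -1], [[0, 0, -0.001], [-0.023, -0.04, -0.016], -1], [[0, 0.001, -0.002], [-0.022, -0.039, -0.016], -1], [[0, 0.001, -0.001], [-0.023, -0.04, -0.016], -1], [[0, 0, -0.002], [-0.023, -0.039, -0.015], -1], [[-0.001, 0.001, -0.001], [-0.022, -0.04, -0.016], -1], [[0, 0.001, -0.002], [-0.023, -0.039, -0.016], -1], [[0, 0, -0.001], [-0.023, -0.04, -0.016], -1]]
```

View pics/p1.png

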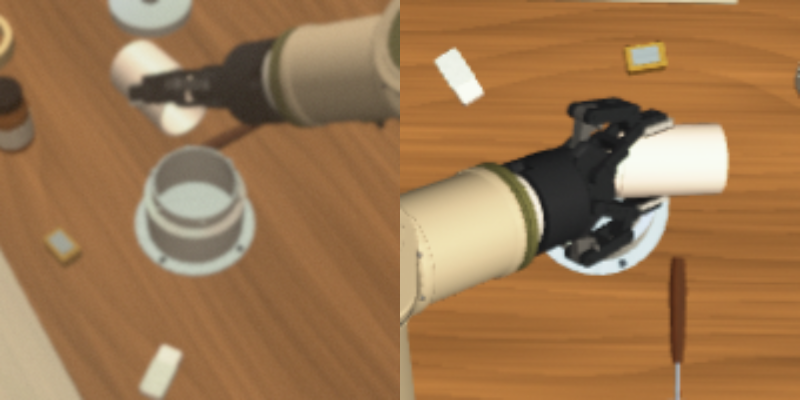

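The beaker lies nearly level with its mouth facing the canister side; in the top crop it is at (670,160), and the canister is still empty. The mouth's lower lip is clear of the fingers. I'll lower it, then tip slowly.

Call:
move_arm(
  motion=[
    [[0.005,-0.007,0.01],[-0.031,-0.064,-0.02],-1],
    [[0.005,-0.008,0.01],[-0.032,-0.065,-0.02],-1],
    [[0.007,-0.008,0.01],[-0.031,-0.064,-0.021],-1],
    [[0,0,-0.002],[-0.023,-0.039,-0.016],-1],
    [[0.001,0.001,-0.001],[-0.022,-0.04,-0.016],-1],
    [[0,0,-0.002],[-0.023,-0.039,-0.015],-1],
    [[0,0.001,-0.001],[-0.023,-0.04,-0.016],-1],
  ],
)

```text
clock: 8.4
position: [0.6054, -0.0217, 0.1481]
ee_rot: [0.636, 0.516, -0.135, 0.558]
ft_force: [-0.4, -0.6, -3.0]
grip_width: 0.687
grasp_force: 76.4
```

Call:
move_arm(
  motion=[
    [[0,0.001,-0.001],[-0.011,-0.02,-0.008],-1],
    [[0,0,-0.001],[-0.011,-0.02,-0.008],-1],
    [[0,0,-0.001],[-0.011,-0.02,-0.008],-1],
    [[0,0,-0.001],[-0.011,-0.02,-0.008],-1],
    [[0,0.001,-0.001],[-0.011,-0.02,-0.008],-1],
    [[0,0,-0.001],[-0.011,-0.02,-0.008],-1],
    [[0,0.001,-0.001],[-0.011,-0.02,-0.008],-1],
    [[0,0,0],[-0.011,-0.02,-0.008],-1],
    [[0,0,-0.001],[-0.011,-0.02,-0.008],-1],
    [[0,0,-0.001],[-0.011,-0.02,-0.008],-1],
    [[0,0.001,-0.001],[-0.011,-0.02,-0.008],-1],
    [[0,0,-0.001],[-0.011,-0.02,-0.008],-1],
  ],
)

```text
clock: 9.6
position: [0.6044, -0.0138, 0.1512]
ee_rot: [0.571, 0.491, -0.189, 0.631]
ft_force: [0.1, 0.8, -2.4]
grip_width: 0.69
grasp_force: 76.4
```

Call:
move_arm(
  motion=[
    [[0,0,-0.001],[-0.011,-0.02,-0.008],-1],
    [[0,0,-0.001],[-0.011,-0.02,-0.008],-1],
    [[0,0,-0.001],[-0.011,-0.02,-0.008],-1],
    [[0,0,-0.001],[-0.011,-0.02,-0.008],-1],
    [[0,0,0],[0,0,0],-1],
    [[0,0,0],[0,0,0],-1],
    [[0,0,0],[0,0,0],-1],
    [[0,0,0],[0,0,0],-1],
    [[0,0,0],[0,0,0],-1],
    [[0,0,0],[0,0,0],-1],
  ],
)

```text
clock: 10.6
position: [0.6031, -0.0113, 0.1516]
ee_rot: [0.548, 0.481, -0.206, 0.652]
ft_force: [-0.2, -0.1, -2.5]
grip_width: 0.694
grasp_force: 76.5
```

```bash
python3 log.py; python3 - <<'E'
from gen import *
import h,cv2
a=h.cam('scene')['pixels'];b=h.cam('top')['pixels']
u=cv2.resize(a[150:350,220:420],(400,400));v=cv2.resize(b[150:320,230:400],(400,400))
cv2.imwrite('pics/p2.png',cv2.cvtColor(np.hstack([u,v]),cv2.COLOR_RGB2BGR))
o=manip.get_obs();R=Ro.from_quat(o['ee_rot']).as_matrix();R0,_=Rpick(110*d,55*d,-1)
a=R@R0.T@[0,0,1];print('tilt',np.degrees(np.arccos((R@(Rpick(60*d,55*d,-1)[0].T@[0,0,1]))[2])))
E
```

```text
10.6 [-1.247  0.909  0.717  1.9    0.958  1.233 -1.448] [ 0.6031 -0.0113  0.1516]
[[ 0.452  0.796  0.403]
 [ 0.259  0.315 -0.913]
 [-0.854  0.517 -0.064]] 0.6935332518179179 76.50008149445057 [-0.2 -0.1 -2.5]
tilt 115.95032971000388
```

View pics/p2.png

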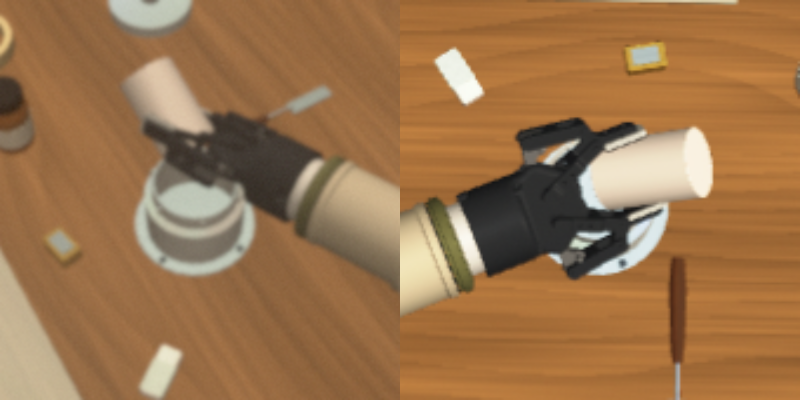

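No stubs show in the canister floor yet (scene crop around (195,200)), though part of it is hidden. I'll tip further, slowly.

```bash
python3 - <<'E'
from gen import *
P=pour(60*d,55*d,-1,1,55*d,132*d,(-.02,.114)); print(minz(*P))
gen(*P,slow=5,hand=-1)
E
```

```text
0.06030275341033965
11 rows; margin 0.52 end q [-1.26  1.11  0.72  1.85  1.    1.36 -1.46]
[[[-0.001, 0.001, -0.001], [-0.016, -0.026, -0.011], -1], [[0, 0.001, -0.002], [-0.016, -0.026, -0.01], -1], [[-0.001, 0.001, -0.001], [-0.016, -0.026, -0.011], -1], [[-0.001, 0.001, -0.002], [-0.016, -0.026, -0.011], -1], [[0, 0.001, -0.001], [-0.016, -0.026, -0.011], -1], [[-0.001, 0.002, -0.001], [-0.016, -0.027, -0.01], -1], [[-0.001, 0.001, -0.002], [-0.016, -0.026, -0.011], -1], [[-0.001, 0.001, -0.001], [-0.016, -0.026, -0.011], -1], [[-0.001, 0.001, -0.001], [-0.016, -0.026, -0.01], -1], [[-0.001, 0.001, -0.001], [-0.016, -0.026, -0.011], -1], [[-0.001, 0.001, -0.001], [-0.016, -0.026, -0.011], -1]]
```

```bash
python3 - <<'E'
from gen import *
def corners(p,R):
    g=p-R[:,2]*BACK
    for x in(-1,1):
        for y in(-1,1):
            for z in(-.05,-.1,-.2):
                v=g+R@[x*.043,y*.043,z]; 
                if v[2]<.1: print(v.round(3),np.linalg.norm(v[:2]-CAN[:2]).round(3))
P=pour(60*d,55*d,-1,1,55*d,128*d,(-.02,.128)); corners(*P)
gen(*P,slow=4,hand=-1)
E
```

```text
[0.539 0.095 0.099] 0.073
[0.498 0.185 0.086] 0.169
7 rows; margin 0.52 end q [-1.27  1.03  0.73  1.87  1.    1.33 -1.44]
[[[-0.003, 0.003, -0.002], [-0.019, -0.031, -0.013], -1], [[-0.003, 0.002, -0.002], [-0.019, -0.03, -0.012], -1], [[-0.003, 0.003, -0.001], [-0.02, -0.031, -0.013], -1], [[-0.004, 0.003, -0.002], [-0.019, -0.03, -0.013], -1], [[-0.003, 0.003, -0.001], [-0.019, -0.031, -0.012], -1], [[-0.003, 0.002, -0.001], [-0.019, -0.031, -0.013], -1], [[-0.004, 0.003, -0.001], [-0.019, -0.03, -0.013], -1]]
```

Call:
move_arm(
  motion=[
    [[-0.003,0.003,-0.002],[-0.019,-0.031,-0.013],-1],
    [[-0.003,0.002,-0.002],[-0.019,-0.03,-0.012],-1],
    [[-0.003,0.003,-0.001],[-0.02,-0.031,-0.013],-1],
    [[-0.004,0.003,-0.002],[-0.019,-0.03,-0.013],-1],
    [[-0.003,0.003,-0.001],[-0.019,-0.031,-0.012],-1],
    [[-0.003,0.002,-0.001],[-0.019,-0.031,-0.013],-1],
    [[-0.004,0.003,-0.001],[-0.019,-0.03,-0.013],-1],
    [[0,0,0],[0,0,0],-1],
    [[0,0,0],[0,0,0],-1],
    [[0,0,0],[0,0,0],-1],
    [[0,0,0],[0,0,0],-1],
    [[0,0,0],[0,0,0],-1],
  ],
)

```text
clock: 11.9
position: [0.6034, -0.0024, 0.1735]
ee_rot: [0.477, 0.454, -0.248, 0.711]
ft_force: [-0.1, 0.4, -2.7]
grip_width: 0.69
grasp_force: 76.5
```

```bash
python3 log.py; python3 - <<'E'
import h,cv2,numpy as np
a=h.cam('scene')['pixels'];b=h.cam('wrist')['pixels']
u=cv2.resize(a[190:290,270:370],(400,400),interpolation=cv2.INTER_CUBIC);v=cv2.resize(b,(400,300));v=cv2.copyMakeBorder(v,0,100,0,0,0)
cv2.imwrite('pics/p3.png',cv2.cvtColor(np.hstack([u,v]),cv2.COLOR_RGB2BGR))
E
```

```text
11.9 [-1.27   1.033  0.73   1.873  1.004  1.332 -1.445] [ 0.6034 -0.0024  0.1735]
[[ 0.465  0.785  0.409]
 [ 0.08   0.423 -0.903]
 [-0.882  0.452  0.134]] 0.6899953981492312 76.52890954166651 [-0.1  0.4 -2.7]
```

View pics/p3.png

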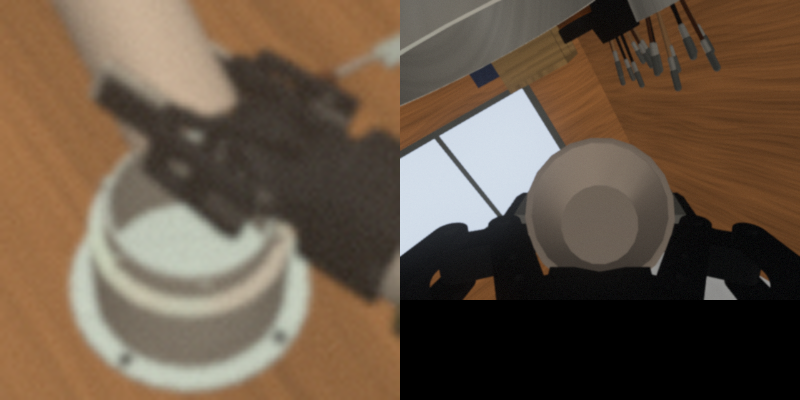

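The wrist view looks into the beaker (bore centred at (600,205)) and it is empty. I'll bring it back upright and return it.

```bash
python3 - <<'E'
from gen import *
q=p=R=None
for P,s in((pour(60*d,55*d,-1,1,55*d,60*d,(-.018,.2)),1.0),(pour(60*d,55*d,-1,1,55*d,0,(-.018,.23)),1.1)):
    q,p,R=gen(*P,slow=s,hand=-1,q=q,p0=p,R0=R)
Rp=Ro.from_quat([.549,.78,.174,-.245]).as_matrix();pp=np.array([.5178,.332,.0415])
q,p,R=gen(pp+[0,0,.1],Rp,slow=1,hand=-1,q=q,p0=p,R0=R)
E
```

```text
9 rows; margin 0.45 end q [-1.05  0.15  0.77  1.96  0.59  0.91 -0.98]
[[[-0.002, 0, 0.003], [0.079, 0.138, 0.055], -1], [[-0.003, 0, 0.004], [0.079, 0.137, 0.055], -1], [[-0.003, 0.001, 0.002], [0.078, 0.138, 0.056], -1], [[-0.004, 0.001, 0.003], [0.079, 0.137, 0.055], -1], [[-0.003, 0.001, 0.002], [0.079, 0.138, 0.055], -1], [[-0.004, 0.002, 0.001], [0.079, 0.137, 0.055], -1], [[-0.004, 0.001, 0.001], [0.079, 0.138, 0.056], -1], [[-0.004, 0.002, 0.001], [0.078, 0.137, 0.055], -1], [[-0.003, 0.002, -0.001], [0.079, 0.138, 0.055], -1]]
10 rows; margin 0.37 end q [-0.44  0.26  0.77  1.88 -0.9   1.1   0.21]
[[[0.004, -0.002, -0.001], [0.063, 0.109, 0.044], -1], [[0.004, -0.002, 0], [0.062, 0.109, 0.044], -1], [[0.004, -0.002, 0], [0.063, 0.11, 0.044], -1], [[0.004, -0.003, 0], [0.063, 0.109, 0.044], -1], [[0.004, -0.002, 0.001], [0.062, 0.109, 0.043], -1], [[0.004, -0.003, 0.002], [0.063, 0.109, 0.044], -1], [[0.003, -0.003, 0.002], [0.063, 0.109, 0.044], -1], [[0.003, -0.002, 0.002], [0.062, 0.11, 0.044], -1], [[0.003, -0.003, 0.002], [0.063, 0.109, 0.044], -1], [[0.003, -0.003, 0.003], [0.063, 0.109, 0.044], -1]]
8 rows; margin 0.37 end q [-0.69  0.43  0.47  1.72 -0.86  1.24  0.46]
[[[0.029, -0.039, 0.028], [0.079, 0, -0.113], -1], [[0.032, -0.035, 0.03], [0.079, 0, -0.114], -1], [[0.034, -0.029, 0.033], [0.078, 0, -0.113], -1], [[0.038, -0.025, 0.034], [0.079, 0, -0.113], -1], [[0.039, -0.018, 0.035], [0.079, 0, -0.113], -1], [[0.04, -0.013, 0.037], [0.079, 0, -0.114], -1], [[0.042, -0.008, 0.037], [0.078, 0, -0.113], -1], [[0.042, -0.001, 0.037], [0.079, 0.001, -0.113], -1]]
```

Call:
move_arm(
  motion=[
    [[-0.002,0,0.003],[0.079,0.138,0.055],-1],
    [[-0.003,0,0.004],[0.079,0.137,0.055],-1],
    [[-0.003,0.001,0.002],[0.078,0.138,0.056],-1],
    [[-0.004,0.001,0.003],[0.079,0.137,0.055],-1],
    [[-0.003,0.001,0.002],[0.079,0.138,0.055],-1],
    [[-0.004,0.002,0.001],[0.079,0.137,0.055],-1],
    [[-0.004,0.001,0.001],[0.079,0.138,0.056],-1],
    [[-0.004,0.002,0.001],[0.078,0.137,0.055],-1],
    [[-0.003,0.002,-0.001],[0.079,0.138,0.055],-1],
  ],
)

```text
clock: 12.9
position: [0.6045, -0.0248, 0.1919]
ee_rot: [0.78, 0.549, 0.026, 0.3]
ft_force: [-0.7, -0.1, -2.5]
grip_width: 0.693
grasp_force: 76.3
```

Call:
move_arm(
  motion=[
    [[0.004,-0.002,-0.001],[0.063,0.109,0.044],-1],
    [[0.004,-0.002,0],[0.062,0.109,0.044],-1],
    [[0.004,-0.002,0],[0.063,0.11,0.044],-1],
    [[0.004,-0.003,0],[0.063,0.109,0.044],-1],
    [[0.004,-0.002,0.001],[0.062,0.109,0.043],-1],
    [[0.004,-0.003,0.002],[0.063,0.109,0.044],-1],
    [[0.003,-0.003,0.002],[0.063,0.109,0.044],-1],
    [[0.003,-0.002,0.002],[0.062,0.11,0.044],-1],
    [[0.003,-0.003,0.002],[0.063,0.109,0.044],-1],
    [[0.003,-0.003,0.003],[0.063,0.109,0.044],-1],
  ],
)

```text
clock: 13.9
position: [0.6017, 0.0084, 0.181]
ee_rot: [0.826, 0.476, 0.262, -0.152]
ft_force: [-0.3, 0.2, -2.1]
grip_width: 0.69
grasp_force: 76.2
```

Call:
move_arm(
  motion=[
    [[0.029,-0.039,0.028],[0.079,0,-0.113],-1],
    [[0.032,-0.035,0.03],[0.079,0,-0.114],-1],
    [[0.034,-0.029,0.033],[0.078,0,-0.113],-1],
    [[0.038,-0.025,0.034],[0.079,0,-0.113],-1],
    [[0.039,-0.018,0.035],[0.079,0,-0.113],-1],
    [[0.04,-0.013,0.037],[0.079,0,-0.114],-1],
    [[0.042,-0.008,0.037],[0.078,0,-0.113],-1],
    [[0.042,-0.001,0.037],[0.079,0.001,-0.113],-1],
    [[0,0,0],[0,0,0],-1],
  ],
)

```text
clock: 14.8
position: [0.5138, 0.3386, 0.1402]
ee_rot: [0.544, 0.783, 0.172, -0.248]
ft_force: [-0.4, 0.5, -2.7]
grip_width: 0.691
grasp_force: 76.4
```

```bash
python3 log.py; python3 - <<'E'
from gen import *
Rp=Ro.from_quat([.549,.78,.174,-.245]).as_matrix();pp=np.array([.5178,.332,.0418])
gen(pp,Rp,slow=4,hand=-1)
import h,cv2,numpy as np
a=h.cam('scene')['pixels'];b=h.cam('top')['pixels']
t=[cv2.resize(x,(400,400),interpolation=cv2.INTER_CUBIC) for x in(a[190:290,270:370],b[190:280,270:360])]
cv2.imwrite('pics/p4.png',cv2.cvtColor(np.hstack(t),cv2.COLOR_RGB2BGR))
E
```

```text
14.8 [-0.707  0.439  0.467  1.714 -0.862  1.247  0.466] [0.5138 0.3386 0.1402]
[[-0.285  0.937 -0.201]
 [ 0.767  0.349  0.539]
 [ 0.575 -0.    -0.818]] 0.6907549884779973 76.39727354049683 [-0.4  0.5 -2.7]
9 rows; margin 0.31 end q [-0.66  0.57  0.42  1.77 -0.96  1.13  0.62]
[[[-0.009, 0, 0.011], [-0.001, 0, 0.001], -1], [[-0.01, 0, 0.012], [-0.002, -0.001, 0.002], -1], [[-0.009, 0.001, 0.011], [-0.001, 0, 0.001], -1], [[-0.009, 0, 0.011], [-0.001, 0, 0.001], -1], [[-0.009, 0, 0.011], [-0.002, -0.001, 0.001], -1], [[-0.01, 0, 0.012], [-0.001, 0, 0.002], -1], [[-0.009, 0, 0.011], [-0.002, 0, 0.001], -1], [[-0.009, 0.001, 0.011], [-0.001, -0.001, 0.001], -1], [[-0.01, 0, 0.012], [-0.001, 0, 0.001], -1]]
```

View pics/p4.png

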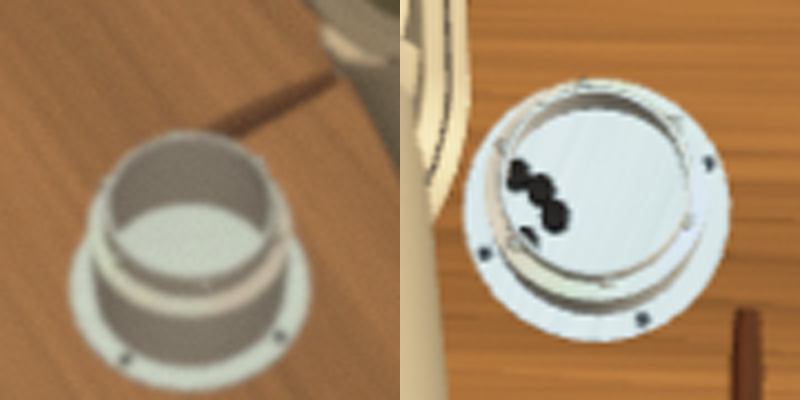

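The top crop shows all four stubs in the canister, at (520,175), (540,190), (555,215) and (528,238). Next I stand the beaker down.

Call:
move_arm(
  motion=[
    [[-0.009,0,0.011],[-0.001,0,0.001],-1],
    [[-0.01,0,0.012],[-0.002,-0.001,0.002],-1],
    [[-0.009,0.001,0.011],[-0.001,0,0.001],-1],
    [[-0.009,0,0.011],[-0.001,0,0.001],-1],
    [[-0.009,0,0.011],[-0.002,-0.001,0.001],-1],
    [[-0.01,0,0.012],[-0.001,0,0.002],-1],
    [[-0.009,0,0.011],[-0.002,0,0.001],-1],
    [[-0.009,0.001,0.011],[-0.001,-0.001,0.001],-1],
    [[-0.01,0,0.012],[-0.001,0,0.001],-1],
    [[0,0,0],[0,0,0],-1],
  ],
)

```text
clock: 15.9
position: [0.5216, 0.3251, 0.0411]
ee_rot: [0.554, 0.777, 0.175, -0.243]
ft_force: [-0.7, 0.2, -1.5]
grip_width: 0.688
grasp_force: 75.1
```

Call:
move_arm(
  motion=[
    [[-0.001,0,0.001],[0,0,0],-1],
    [[0,0,0],[0,0,0],-1],
  ],
)

```text
clock: 16.1
position: [0.522, 0.3253, 0.0417]
ee_rot: [0.554, 0.777, 0.176, -0.242]
ft_force: [-0.4, -0.6, -1.6]
grip_width: 0.688
grasp_force: 75.1
```

Call:
move_arm(
  motion=[
    [[-0.001,0,0.001],[0,0,0],-1],
    [[0,0,0],[0,0,0],-1],
  ],
)

```text
clock: 16.3
position: [0.522, 0.3251, 0.0406]
ee_rot: [0.554, 0.777, 0.176, -0.242]
ft_force: [-0.3, -0.5, -2.6]
grip_width: 0.69
grasp_force: 75.1
```

```bash
python3 - <<'E'
from gen import *
o=manip.get_obs();print(fk(o['joint_pos'])[0],o['position'],o['ft_force'])
E
```

```text
[0.52226184 0.32522968 0.04077349] [0.52204709 0.32514701 0.04062395] [-0.25988675 -0.54494896 -2.57342393]
```

Call:
move_arm(
  motion=[
    [[-0.001,0,0.001],[0,0,0],-1],
    [[0,0,0],[0,0,0],-1],
  ],
)

```text
clock: 16.5
position: [0.5222, 0.3253, 0.0403]
ee_rot: [0.553, 0.777, 0.176, -0.243]
ft_force: [-2.2, -0.5, 4.2]
grip_width: 0.691
grasp_force: 75.3
```

Call:
move_arm(
  motion=[
    [[-0.001,0,0.001],[0,0,0],-1],
    [[0,0,0],[0,0,0],-1],
  ],
)

```text
clock: 16.7
position: [0.5222, 0.3254, 0.0402]
ee_rot: [0.553, 0.777, 0.177, -0.243]
ft_force: [-5.4, -3.2, 14.2]
grip_width: 0.689
grasp_force: 75.9
```

Call:
move_arm(
  motion=[
    [[0.001,0,-0.001],[0,0,0],-1],
    [[0,0,0],[0,0,1],1],
  ],
)

```text
clock: 16.9
position: [0.5225, 0.325, 0.04]
ee_rot: [0.611, 0.733, 0.158, -0.255]
ft_force: [-0.4, 0.6, 0.8]
grip_width: 0.84
grasp_force: 0.0
```

I mistyped a turn in that last row, so the tool rolled about 8° while opening. I'll finish opening and check the beaker before retracting.

Call:
move_arm(
  motion=[
    [[0,0,0],[0,0,0],1],
    [[0,0,0],[0,0,0],1],
  ],
)

```text
clock: 17.1
position: [0.5221, 0.325, 0.0394]
ee_rot: [0.609, 0.735, 0.158, -0.254]
ft_force: [-0.0, 0.9, 0.7]
grip_width: 0.999
grasp_force: 0.0
```

```bash
python3 log.py; python3 - <<'E'
import h,cv2,numpy as np
a=h.cam('scene')['pixels'];b=h.cam('wrist')['pixels']
u=cv2.resize(a[260:400,350:490],(400,400),interpolation=cv2.INTER_CUBIC);v=cv2.resize(b,(400,300));v=cv2.copyMakeBorder(v,0,100,0,0,0)
cv2.imwrite('pics/p5.png',cv2.cvtColor(np.hstack([u,v]),cv2.COLOR_RGB2BGR))
E
```

```text
17.1 [-0.667  0.579  0.451  1.771 -0.976  1.133  0.484] [0.5221 0.325  0.0394]
[[-0.129  0.975 -0.181]
 [ 0.814  0.209  0.542]
 [ 0.566 -0.078 -0.821]] 0.998867523580071 0.0 [-0.   0.9  0.7]
```

View pics/p5.png

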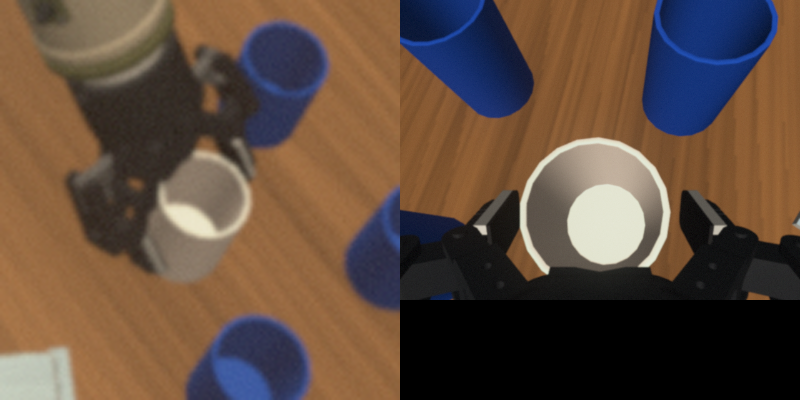

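The beaker stands upright and empty at (600,210) in the wrist view, with clear gaps to both fingers. Retracting, then to the lid.

```bash
cat > s4.py <<'E'
from gen import *
LID=np.array([.4667,-.2796,0])
def down(yaw): return Ro.from_euler('z',yaw).as_matrix()@np.diag([-1.,1,-1])
if __name__=='__main__':
    o=manip.get_obs();q0=o['joint_pos'];p0,R0=o['position'],Ro.from_quat(o['ee_rot']).as_matrix()
    pr=p0-R0[:,2]*.13
    q1=track(q0,pr,R0,n=15)[-1];best=[]
    for y in np.radians(range(-180,180,15)):
        R=down(y);m=[];q=q1
        for P,RR in((np.array([.5,.05,.30]),R),(LID+[0,0,.13],R),(LID+[0,0,.02],R),(LID+[0,0,.2],R),(CAN+[0,0,.2],R),(CAN+[0,0,.09],R)):
            t=track(q,P,RR,n=12);q=t[-1];m.append(marg(t))
        best.append((min(m),np.degrees(y),q.round(2)))
    for b in sorted(best,key=lambda t:-t[0])[:4]:print(b)
    y=max(best,key=lambda t:t[0])[1]*d;R=down(y)
    q,p,RR=gen(pr,R0,1.2,1)
    for P in([.5,.05,.30],LID+[0,0,.13]):q,p,RR=gen(np.array(P),R,1.1,1,q,p,RR)
E
python3 s4.py
```

```text
(np.float64(0.4174581360041406), np.float64(-45.0), array([-0.69,  0.44,  0.67,  1.74, -0.31,  1.07,  0.87]))
(np.float64(0.4174581360041406), np.float64(-29.999999999999996), array([-0.67,  0.44,  0.64,  1.74, -0.29,  1.06,  1.12]))
(np.float64(0.4174581360041406), np.float64(-14.999999999999998), array([-0.64,  0.43,  0.61,  1.74, -0.28,  1.06,  1.37]))
(np.float64(0.4049198013253873), np.float64(-59.99999999999999), array([-0.71,  0.45,  0.7 ,  1.74, -0.33,  1.07,  0.62]))
4 rows; margin 0.29 end q [-0.61  0.46  0.54  1.69 -0.85  1.34  0.42]
[[[0, 0, -0.043], [0, 0, 0], 1], [[0, 0, -0.044], [0, 0, 0], 1], [[0, 0, -0.043], [0, 0, 0], 1], [[0, 0, -0.043], [0, 0, 0], 1]]
7 rows; margin 0.42 end q [-0.78  0.01  0.6   1.69 -0.    1.44  0.61]
[[[-0.014, -0.019, -0.044], [0.018, -0.111, -0.106], 1], [[-0.016, -0.021, -0.042], [0.018, -0.111, -0.105], 1], [[-0.018, -0.022, -0.04], [0.018, -0.11, -0.106], 1], [[-0.019, -0.025, -0.038], [0.018, -0.111, -0.106], 1], [[-0.021, -0.027, -0.036], [0.018, -0.111, -0.105], 1], [[-0.021, -0.03, -0.034], [0.019, -0.11, -0.106], 1], [[-0.021, -0.031, -0.032], [0.018, -0.111, -0.106], 1]]
9 rows; margin 0.48 end q [-0.27  0.31  0.86  1.84 -0.26  1.11  1.46]
[[[-0.031, -0.038, 0.025], [0, 0, 0], 1], [[-0.031, -0.038, 0.025], [0, 0, 0], 1], [[-0.031, -0.038, 0.026], [0, 0, 0], 1], [[-0.031, -0.038, 0.025], [0, 0, 0], 1], [[-0.031, -0.038, 0.025], [0, 0, 0], 1], [[-0.031, -0.038, 0.025], [0, 0, 0], 1], [[-0.032, -0.038, 0.025], [0, 0, 0], 1], [[-0.031, -0.038, 0.025], [0, 0, 0], 1], [[-0.031, -0.038, 0.026], [0, 0, 0], 1]]
```

Call:
move_arm(
  motion=[
    [[0,0,-0.043],[0,0,0],1],
    [[0,0,-0.044],[0,0,0],1],
    [[0,0,-0.043],[0,0,0],1],
    [[0,0,-0.043],[0,0,0],1],
    [[0,0,0],[0,0,0],1],
  ],
)

```text
clock: 17.7
position: [0.5488, 0.2518, 0.1496]
ee_rot: [0.611, 0.733, 0.16, -0.252]
ft_force: [0.2, 0.4, 0.5]
grip_width: 1.0
grasp_force: 0.0
```

Call:
move_arm(
  motion=[
    [[-0.014,-0.019,-0.044],[0.018,-0.111,-0.106],1],
    [[-0.016,-0.021,-0.042],[0.018,-0.111,-0.105],1],
    [[-0.018,-0.022,-0.04],[0.018,-0.11,-0.106],1],
    [[-0.019,-0.025,-0.038],[0.018,-0.111,-0.106],1],
    [[-0.021,-0.027,-0.036],[0.018,-0.111,-0.105],1],
    [[-0.021,-0.03,-0.034],[0.019,-0.11,-0.106],1],
    [[-0.021,-0.031,-0.032],[0.018,-0.111,-0.106],1],
  ],
)

```text
clock: 18.4
position: [0.4994, 0.0498, 0.3007]
ee_rot: [0.381, 0.925, -0.002, 0.001]
ft_force: [-0.1, -0.3, -0.5]
grip_width: 0.997
grasp_force: 0.0
```

Call:
move_arm(
  motion=[
    [[-0.031,-0.038,0.025],[0,0,0],1],
    [[-0.031,-0.038,0.025],[0,0,0],1],
    [[-0.031,-0.038,0.026],[0,0,0],1],
    [[-0.031,-0.038,0.025],[0,0,0],1],
    [[-0.031,-0.038,0.025],[0,0,0],1],
    [[-0.031,-0.038,0.025],[0,0,0],1],
    [[-0.032,-0.038,0.025],[0,0,0],1],
    [[-0.031,-0.038,0.025],[0,0,0],1],
    [[-0.031,-0.038,0.026],[0,0,0],1],
    [[0,0,0],[0,0,0],1],
  ],
)

```text
clock: 19.4
position: [0.4622, -0.2836, 0.1274]
ee_rot: [0.386, 0.923, -0.002, -0.003]
ft_force: [-0.2, 0.6, 1.1]
grip_width: 1.0
grasp_force: 0.0
```

```bash
python3 log.py; python3 - <<'E'
from m import *
from s4 import *
c=cam('wrist');im=cv2.cvtColor(np.asarray(c['pixels']),cv2.COLOR_RGB2BGR)
for z,r in((.019,.056),(.044,.013)): cv2.polylines(im,[w2px(c,circ(LID[0],LID[1],z,r)).astype(int)],True,(0,0,255),1)
s=cam('scene');i2=cv2.cvtColor(np.asarray(s['pixels']),cv2.COLOR_RGB2BGR)
cv2.imwrite('pics/p6.png',np.hstack([cv2.resize(im,(400,300)),cv2.resize(i2,(400,300))]))
gen(LID+[0,0,.0225],down(-45*d),1.3,1)
E
```

```text
19.4 [-0.285  0.321  0.884  1.843 -0.269  1.111  1.476] [ 0.4622 -0.2836  0.1274]
[[-0.702  0.712 -0.007]
 [ 0.712  0.702 -0.002]
 [ 0.003 -0.006 -1.   ]] 1.0000689339643103 0.0 [-0.2  0.6  1.1]
4 rows; margin 0.46 end q [-0.19  0.48  0.78  1.92 -0.42  0.92  1.58]
[[[0, 0.001, 0.036], [-0.001, -0.001, -0.001], 1], [[-0.001, 0, 0.035], [-0.001, -0.001, -0.001], 1], [[0, 0.001, 0.036], [-0.001, 0, -0.001], 1], [[-0.001, 0, 0.035], [-0.001, -0.001, 0], 1]]
```

View pics/p6.png

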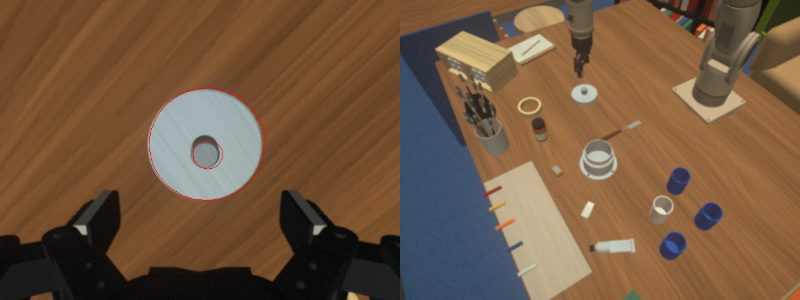

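The wrist view has the lid at (206,144) within 1 px of the overlay. The scene view shows the beaker upright at (660,210) and everything else unmoved. Descending onto the knob.

Call:
move_arm(
  motion=[
    [[0,0.001,0.036],[-0.001,-0.001,-0.001],1],
    [[-0.001,0,0.035],[-0.001,-0.001,-0.001],1],
    [[0,0.001,0.034],[-0.001,0,-0.001],1],
    [[0,0,0],[0,0,0],1],
  ],
)

```text
clock: 19.9
position: [0.4663, -0.2762, 0.0491]
ee_rot: [0.381, 0.925, 0.0, -0.002]
ft_force: [-0.6, 0.1, -0.1]
grip_width: 1.002
grasp_force: 0.0
```

```bash
python3 log.py; python3 - <<'E'
from s4 import *
o=manip.get_obs();print(fk(o['joint_pos'])[0])
gen(LID+[0,0,.0225],down(-45*d),1.3,1)
E
```

```text
19.9 [-0.223  0.434  0.811  1.906 -0.38   0.966  1.553] [ 0.4663 -0.2762  0.0491]
[[-0.71   0.705 -0.003]
 [ 0.705  0.71   0.002]
 [ 0.004 -0.001 -1.   ]] 1.002305861932263 0.0 [-0.6  0.1 -0.1]
[ 0.46636505 -0.27612932  0.04910316]
2 rows; margin 0.5 end q [-0.19  0.48  0.78  1.92 -0.42  0.92  1.58]
[[[-0.002, -0.001, 0.018], [0, -0.002, 0.002], 1], [[-0.002, -0.002, 0.017], [-0.001, -0.003, 0.003], 1]]
```

Call:
move_arm(
  motion=[
    [[-0.002,-0.001,0.018],[0,-0.002,0.002],1],
    [[-0.002,-0.002,0.017],[-0.001,-0.003,0.003],1],
    [[0,0,0],[0,0,0],1],
    [[0,0,0],[0,0,0],1],
  ],
)

```text
clock: 20.3
position: [0.4676, -0.2829, 0.0254]
ee_rot: [0.385, 0.923, -0.0, 0.002]
ft_force: [-0.0, -0.2, 1.0]
grip_width: 1.002
grasp_force: 0.0
```

```bash
python3 log.py; python3 - <<'E'
from s4 import *
gen(LID+[0,0,.0225],down(-45*d),1.3,1)
E
```

```text
20.3 [-0.19   0.476  0.786  1.914 -0.421  0.918  1.582] [ 0.4676 -0.2829  0.0254]
[[-0.704  0.71   0.004]
 [ 0.71   0.704 -0.002]
 [-0.004  0.001 -1.   ]] 1.002492350737555 0.0 [-0.  -0.2  1. ]
2 rows; margin 0.5 end q [-0.19  0.48  0.78  1.92 -0.42  0.92  1.58]
[[[0.002, 0.001, 0.002], [0.001, 0.003, -0.003], 1], [[0.002, 0.001, 0.002], [0.001, 0.003, -0.002], 1]]
```

Call:
move_arm(
  motion=[
    [[0.004,0.001,0.004],[0.001,0.003,-0.003],1],
    [[0,0,0],[0,0,0],1],
    [[0,0,0],[0,0,0],-1],
    [[0,0,0],[0,0,0],-1],
    [[0,0,0],[0,0,0],-1],
    [[0,0,0],[0,0,0],-1],
    [[0,0,0],[0,0,0],-1],
    [[0,0,0],[0,0,0],-1],
    [[0,0,0],[0,0,0],-1],
  ],
  newtons=80,
)

```text
clock: 21.2
position: [0.4663, -0.2802, 0.0224]
ee_rot: [0.383, 0.924, -0.0, 0.001]
ft_force: [0.2, -0.2, 3.8]
grip_width: 0.272
grasp_force: 78.3
```

```bash
python3 log.py; python3 - <<'E'
from s4 import *
o=manip.get_obs();R=Ro.from_quat(o['ee_rot']).as_matrix()
q,p,RR=gen(o['position']+[0,0,.14],down(-45*d),1.3,-1)
q,p,RR=gen(CAN+[0,0,.165],down(-45*d),1.3,-1,q,p,RR)
E
```

```text
21.2 [-0.192  0.477  0.784  1.921 -0.422  0.912  1.583] [ 0.4663 -0.2802  0.0224]
[[-0.706  0.708  0.002]
 [ 0.708  0.706 -0.001]
 [-0.003  0.001 -1.   ]] 0.2724689664739824 78.27302813529968 [ 0.2 -0.2  3.8]
4 rows; margin 0.44 end q [-0.31  0.27  0.9   1.8  -0.23  1.17  1.45]
[[[0, 0, -0.047], [0, 0.001, -0.001], -1], [[0, 0, -0.046], [0, 0.001, 0], -1], [[0, 0, -0.047], [0.001, 0.001, -0.001], -1], [[0, 0, -0.047], [0, 0, 0], -1]]
10 rows; margin 0.44 end q [-0.74  0.37  0.74  1.67 -0.26  1.21  0.84]
[[[0.019, 0.042, 0], [0, 0, 0], -1], [[0.019, 0.043, -0.001], [0, 0, 0], -1], [[0.019, 0.042, 0], [0, 0, 0], -1], [[0.018, 0.043, 0], [0, 0, 0], -1], [[0.019, 0.042, -0.001], [0, 0, 0], -1], [[0.019, 0.043, 0], [0, 0, 0], -1], [[0.019, 0.042, 0], [0, 0, 0], -1], [[0.019, 0.042, -0.001], [0, 0, 0], -1], [[0.019, 0.043, 0], [0, 0, 0], -1], [[0.018, 0.042, 0], [0, 0, 0], -1]]
```

Call:
move_arm(
  motion=[
    [[0,0,-0.047],[0,0.001,-0.001],-1],
    [[0,0,-0.046],[0,0.001,0],-1],
    [[0,0,-0.047],[0.001,0.001,-0.001],-1],
    [[0,0,-0.047],[0,0,0],-1],
    [[0,0,0],[0,0,0],-1],
  ],
)

```text
clock: 21.7
position: [0.4676, -0.2812, 0.1663]
ee_rot: [0.383, 0.924, 0.0, 0.003]
ft_force: [0.6, 0.6, -1.7]
grip_width: 0.272
grasp_force: 78.7
```

Call:
move_arm(
  motion=[
    [[0.019,0.042,0],[0,0,0],-1],
    [[0.019,0.043,-0.001],[0,0,0],-1],
    [[0.019,0.042,0],[0,0,0],-1],
    [[0.018,0.043,0],[0,0,0],-1],
    [[0.019,0.042,-0.001],[0,0,0],-1],
    [[0.019,0.043,0],[0,0,0],-1],
    [[0.019,0.042,0],[0,0,0],-1],
    [[0.019,0.042,-0.001],[0,0,0],-1],
    [[0.019,0.043,0],[0,0,0],-1],
    [[0.018,0.042,0],[0,0,0],-1],
    [[0,0,0],[0,0,0],-1],
    [[0,0,0],[0,0,0],-1],
  ],
)

```text
clock: 22.9
position: [0.5905, 0.0451, 0.1633]
ee_rot: [0.382, 0.924, -0.001, -0.001]
ft_force: [-1.0, -0.6, -0.0]
grip_width: 0.274
grasp_force: 78.8
```

```bash
cat > fitc.py <<'E'
from m import *
from scipy.optimize import minimize
def fit(c,cs,p0,rng=.006):
    g=cv2.GaussianBlur(np.asarray(c['pixels']),(0,0),.8).astype(np.float32)
    G=np.sqrt(sum(cv2.Sobel(g[:,:,i],cv2.CV_32F,1,0)**2+cv2.Sobel(g[:,:,i],cv2.CV_32F,0,1)**2 for i in range(3)))
    def f(p):
        s=0
        for z,r in cs:
            q=w2px(c,circ(p[0],p[1],z,r,200)).astype(np.float32);s-=cv2.remap(G,q[:,:1],q[:,1:],cv2.INTER_LINEAR).mean()
        return s
    k=np.arange(-rng,rng+1e-9,.001)
    i,j=min(((i,j) for i in k for j in k),key=lambda t:f((p0[0]+t[0],p0[1]+t[1])))
    x=np.array(p0)+[i,j];return minimize(f,x,method='Nelder-Mead',options={'initial_simplex':[x,x+[.001,0],x+[0,.001]]}).x
E
python3 log.py; python3 - <<'E'
from fitc import *
from kin import CAN
o=manip.get_obs();p=o['position']; zt=p[2]-.0224+.019
for n in('top','scene'):
    c=cam(n,n+'_l.png'); print(n,'tcp',p[:2].round(4),'lid',fit(c,[(zt,.056)],p[:2]).round(4),'can',fit(c,[(.003,.068)],CAN[:2]).round(4))
E
```

```text
22.9 [-0.748  0.37   0.742  1.671 -0.264  1.206  0.843] [0.5905 0.0451 0.1633]
[[-0.708  0.706 -0.002]
 [ 0.706  0.708 -0.001]
 [ 0.001 -0.002 -1.   ]] 0.27421580589045824 78.8386881351471 [-1.  -0.6 -0. ]
top tcp [0.5905 0.0451] lid [0.5886 0.0445] can [0.5924 0.0443]
scene tcp [0.5905 0.0451] lid [0.5908 0.0452] can [0.5901 0.0444]
```

```bash
python3 - <<'E'
from s4 import *
gen(np.array([.5906,.0445,.113]),down(-45*d),2.5,-1)
E
```

```text
3 rows; margin 0.6 end q [-0.73  0.42  0.72  1.72 -0.31  1.11  0.87]
[[[0, 0, 0.023], [-0.001, 0, -0.001], -1], [[0.001, 0.001, 0.022], [0, -0.001, 0], -1], [[0, 0, 0.023], [-0.001, 0, -0.001], -1]]
```

Call:
move_arm(
  motion=[
    [[0,0,0.023],[-0.001,0,-0.001],-1],
    [[0.001,0.001,0.022],[0,-0.001,0],-1],
    [[0,0,0.023],[-0.001,0,-0.001],-1],
    [[0,0,0],[0,0,0],-1],
    [[0,0,0],[0,0,0],-1],
    [[0,0,0],[0,0,0],-1],
  ],
)

```text
clock: 23.6
position: [0.5916, 0.0451, 0.1147]
ee_rot: [0.382, 0.924, 0.001, 0.001]
ft_force: [-0.1, -0.1, -1.6]
grip_width: 0.27
grasp_force: 78.9
```

```bash
python3 log.py; python3 - <<'E'
from fitc import *
from kin import CAN
for k in range(2):
  o=manip.get_obs();p=o['position']; zt=p[2]-.0224+.019
  for n in('top','scene'):
    c=cam(n); print(n,'tcp',p.round(4),'lid',fit(c,[(zt,.056)],p[:2]).round(4))
def img(f,c): 
    d=dict(c); d['pixels']=cv2.cvtColor(cv2.imread('pics/'+f),cv2.COLOR_BGR2RGB);return d
for n,f in(('top','t0.png'),('scene','s0.png')):
    c=img(f,cam(n));print(n,[fit(c,s,CAN[:2]).round(4).tolist() for s in([(.003,.068)],[(.085,.0435),(.085,.0455)])])
x=np.asarray(cam('scene')['pixels'])[200:300,270:370];y=np.asarray(cam('wrist')['pixels'])
cv2.imwrite('pics/p7.png',cv2.cvtColor(np.hstack([cv2.resize(x,(400,400),interpolation=cv2.INTER_CUBIC),cv2.copyMakeBorder(cv2.resize(y,(400,300)),0,100,0,0,0)]),cv2.COLOR_RGB2BGR))
E
```

```text
23.6 [-0.726  0.421  0.719  1.722 -0.306  1.111  0.872] [0.5916 0.0451 0.1147]
[[-0.708  0.707  0.003]
 [ 0.707  0.708  0.001]
 [-0.001  0.002 -1.   ]] 0.27017189802340114 78.85910511016846 [-0.1 -0.1 -1.6]
top tcp [0.5916 0.0451 0.1147] lid [0.5927 0.0437]
scene tcp [0.5916 0.0451 0.1147] lid [0.5918 0.0466]
top tcp [0.5916 0.0454 0.1146] lid [0.5939 0.0438]
scene tcp [0.5916 0.0454 0.1146] lid [0.5919 0.0469]
top [[0.5917, 0.045], [0.5905, 0.0439]]
scene [[0.5901, 0.0444], [0.5899, 0.0454]]
```

View pics/p7.png

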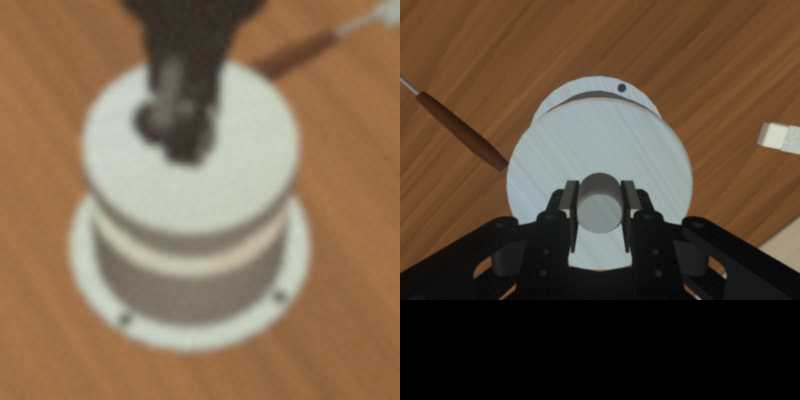

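The lid hovers over the neck, centred at (190,150) in the scene crop and level. Comparing it with the rim in each camera puts it about 2 mm too far in x, so I'll correct that and descend gently.

Call:
move_arm(
  motion=[
    [[0.001,-0.003,0],[0,0,0],-1],
    [[0,0,0.005],[-0.001,0,0],-1],
    [[0,0,0.005],[0,0,0],-1],
    [[0,0,0.002],[0,0,0],-1],
    [[0,0,0],[0,0,0],-1],
    [[0,0,0],[0,0,0],-1],
  ],
)

```text
clock: 24.6
position: [0.589, 0.0446, 0.1046]
ee_rot: [0.382, 0.924, 0.001, 0.001]
ft_force: [-0.6, 0.5, -1.2]
grip_width: 0.277
grasp_force: 78.9
```

```bash
python3 log.py
```

```text
24.6 [-0.724  0.427  0.715  1.737 -0.312  1.092  0.879] [0.589  0.0446 0.1046]
[[-0.708  0.706  0.002]
 [ 0.706  0.708  0.001]
 [-0.     0.002 -1.   ]] 0.27663896289738316 78.85928392410278 [-0.6  0.5 -1.2]
```

Call:
move_arm(
  motion=[
    [[0,0.001,0.002],[0,0,0],-1],
    [[0,0,0.002],[0,0,0],-1],
    [[0,0,0],[0,0,0],-1],
  ],
)

```text
clock: 24.9
position: [0.5897, 0.0447, 0.1017]
ee_rot: [0.382, 0.924, 0.001, 0.001]
ft_force: [-0.8, -1.8, 0.6]
grip_width: 0.272
grasp_force: 79.1
```

Call:
move_arm(
  motion=[
    [[0,0,0.002],[0,0,0],-1],
    [[0,0,0],[0,0,0],-1],
  ],
)

```text
clock: 25.1
position: [0.59, 0.0446, 0.1007]
ee_rot: [0.382, 0.924, 0.001, 0.001]
ft_force: [0.2, -1.3, 4.3]
grip_width: 0.271
grasp_force: 79.5
```

Call:
move_arm(
  motion=[
    [[0,0,0.001],[0,0,0],-1],
    [[0,0,0],[0,0,0],-1],
  ],
)

```text
clock: 25.3
position: [0.5902, 0.0446, 0.1002]
ee_rot: [0.382, 0.924, 0.001, 0.001]
ft_force: [-0.4, -2.1, 5.9]
grip_width: 0.277
grasp_force: 79.5
```

Force rises as described, with little lateral force. I'll continue.

Call:
move_arm(
  motion=[
    [[0,0,0.001],[0,0,0],-1],
    [[0,0,0.001],[0,0,0],-1],
    [[0,0,0],[0,0,0],-1],
  ],
)

```text
clock: 25.6
position: [0.59, 0.0445, 0.0983]
ee_rot: [0.382, 0.924, 0.001, 0.001]
ft_force: [1.2, -3.4, 3.3]
grip_width: 0.273
grasp_force: 79.0
```

Call:
move_arm(
  motion=[
    [[0,0,0.001],[0,0,0],-1],
    [[0,0,0.001],[0,0,0],-1],
    [[0,0,0],[0,0,0],-1],
  ],
)

```text
clock: 25.9
position: [0.5893, 0.0446, 0.0955]
ee_rot: [0.382, 0.924, 0.0, 0.001]
ft_force: [4.1, -5.3, -7.5]
grip_width: 0.274
grasp_force: 78.7
```

Call:
move_arm(
  motion=[
    [[0,0,0.001],[0,0,0],-1],
    [[0,0,0.001],[0,0,0],-1],
    [[0,0,0],[0,0,0],-1],
  ],
)

```text
clock: 26.2
position: [0.5887, 0.0449, 0.0937]
ee_rot: [0.382, 0.924, 0.0, -0.0]
ft_force: [2.3, -3.5, -9.3]
grip_width: 0.273
grasp_force: 78.8
```

The click has passed and the balls are pulling the lid down. Now to fully home.

Call:
move_arm(
  motion=[
    [[0,0,0.001],[0,0,0],-1],
    [[0,0,0.001],[0,0,0],-1],
    [[0,0,0],[0,0,0],-1],
  ],
)

```text
clock: 26.5
position: [0.5894, 0.0453, 0.0933]
ee_rot: [0.382, 0.924, 0.001, 0.0]
ft_force: [1.2, -3.2, -5.3]
grip_width: 0.277
grasp_force: 79.1
```

Call:
move_arm(
  motion=[
    [[0,0,0.001],[0,0,0],-1],
    [[0,0,0],[0,0,0],-1],
  ],
)

```text
clock: 26.7
position: [0.5897, 0.0454, 0.0929]
ee_rot: [0.382, 0.924, 0.001, 0.001]
ft_force: [-0.1, -1.4, -2.5]
grip_width: 0.271
grasp_force: 79.4
```

Call:
move_arm(
  motion=[
    [[0,0,0.001],[0,0,0],-1],
    [[0,0,0.001],[0,0,0],-1],
    [[0,0,0],[0,0,0],-1],
  ],
)

```text
clock: 27.0
position: [0.5906, 0.0454, 0.0927]
ee_rot: [0.382, 0.924, 0.002, 0.001]
ft_force: [-1.3, -0.0, 9.4]
grip_width: 0.274
grasp_force: 80.8
```

Call:
move_arm(
  motion=[
    [[0,0,0.001],[0,0,0],-1],
    [[0,0,0],[0,0,0],-1],
  ],
)

```text
clock: 27.2
position: [0.591, 0.0455, 0.0926]
ee_rot: [0.382, 0.924, 0.002, 0.002]
ft_force: [-2.2, -1.2, 15.7]
grip_width: 0.273
grasp_force: 81.4
```

Call:
move_arm(
  motion=[
    [[0,0,-0.0006],[0,0,0],-1],
    [[0,0,0],[0,0,0],-1],
    [[0,0,0],[0,0,0],-1],
    [[0,0,0],[0,0,0],-1],
    [[0,0,0],[0,0,0],-1],
  ],
)

```text
clock: 27.7
position: [0.591, 0.0455, 0.0927]
ee_rot: [0.382, 0.924, 0.002, 0.002]
ft_force: [-1.4, -1.5, 11.8]
grip_width: 0.275
grasp_force: 81.0
```

```bash
python3 log.py; python3 - <<'E'
import h,cv2,numpy as np
a=h.cam('scene')['pixels'];b=h.cam('top')['pixels']
cv2.imwrite('pics/p8.png',cv2.cvtColor(np.hstack([cv2.resize(a,(400,300)),cv2.resize(b,(400,300))]),cv2.COLOR_RGB2BGR))
print(h.manip.get_obs()['ft_force'])
E
```

```text
27.7 [-0.716  0.444  0.706  1.744 -0.326  1.068  0.888] [0.591  0.0455 0.0927]
[[-0.708  0.706  0.005]
 [ 0.706  0.708  0.002]
 [-0.002  0.005 -1.   ]] 0.27484188329732107 81.03149056434631 [-1.4 -1.5 11.8]
[-1.10714214 -1.31158267 11.14041282]
```

View pics/p8.png

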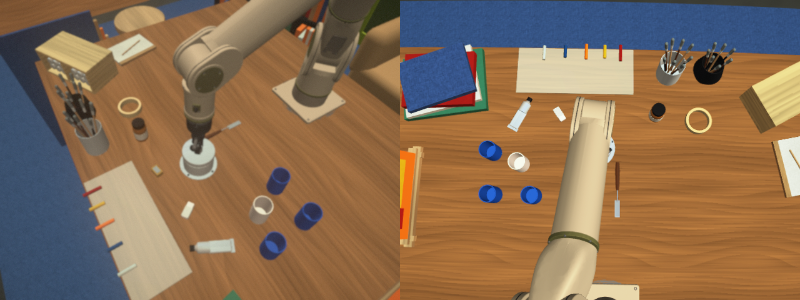

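The scene view shows the lid home on the canister at (198,158) and the beaker upright and empty at (262,208), with everything else in place. The push holds steady at 11 N and the height matches the home value, so I'm handing in.

```bash
python3 -c "
from h import *
print(order.hand_in())"
```

```text
the job is handed in; nothing more can be done
None
```

The job is handed in at about 28 s, verdict not shown: all four stubs are in the canister, the empty beaker stands released and upright close to its old spot, and the lid has clicked fully home, still held by the knob and pressed at about 11 N. One typing slip rolled the gripper about 8° as it let go of the beaker, but pictures taken afterwards show the beaker upright.

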